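# Pack the passed sensor modules into the colour-coded transfer tray

## Robot

A 7-joint arm with a two-finger parallel gripper is mounted at the origin on the work surface. World frame = base frame: x ahead of the robot, y to its left, z up, the work surface at z = 0. Lengths are in m, angles in rad, forces in N, time in s.
With the tool pointing down it reaches from about 0.35 to 0.9 m from the base axis. Payload 19.9 kg.
Tool frame: the origin (TCP) lies on the centre line of the jaws, within the pads' length; the fingertips stand 8 mm ahead of it and the grasp point (between the pads) lies 11 mm behind it; x points along the fingers, y is the direction in which the jaws open and shut, and the axes are right-handed (so a half turn about x gives the same grasp; the last joint's range is limited). The gripper opens to 85 mm and grips with 20 to 120 N. Pads are 22 mm wide; open, the fingers measure 114 mm over their backs; the gripper's body (76 mm by 85 mm) begins 54 mm behind the grasp point. The pads swing forward as they close: fully open they stand 13 mm farther back than shut.
Start: joints at [1.24, 0.417, -0.01, 1.614, 0.005, 1.111, -0.053], TCP at [0.179, -0.599, 0.239] pointing down, gripper open.
Joint ranges: [-2.81, 2.81], [-0.39, 2.02], [-1.27, 1.25], [0.06, 2.57], [-1.19, 4.33], [0.19, 2], [-2.82, 2.82]. Speed limits (rad/s): [1.89, 1.89, 2.39, 2.39, 3.01, 3.01, 3.01].

## Interface

Orientations are given as a rotation vector (axis times angle).
In Python, from cell import arm gives the robot as it stands.
- The arm moves only by the tool play_rows, never from a script. Its argument "steps" is a list of rows, each an object of numbers: "claw": the opening, from -1 (shut) to 1 (fully open), so that 0 is half open; "dx", "dy", "dz": the shift along the world's x, y, z in cm; "wx", "wy", "wz": the turn, a rotation vector about the world's x, y, z in rad. In form: [{"claw": .., "dx": .., "dy": .., "dz": .., "wx": .., "wy": .., "wz": ..}, ...]. A call has 1 to 20 rows; each row shifts and turns the pose as measured when the row begins; what a row does not reach is not made up. A row lasts 1/8 s, in which the tool goes at most 62.5 mm and 10.7 degrees, less where a joint would pass 70% of its speed; a pose out of reach is approached as far as the arm can. A call with a gripper value outside its range is refused whole. The fingers move at their own pace and stop on an object; "grip_force" is the grip in N (left out, the last holds). Time passes only in rows, so rows that do not move let the fingers close. It gives the time, the measured TCP pose, the force and the opening at its end, in the units of the state.
- arm.get_state(): the state, without advancing time (a new reading comes with each control period).
- arm.capture(name): name is "scene" or "side" or "wrist"; returns a dict with "color" (384x512x3 uint8, blue, green, red), "camera_matrix" (3x3 intrinsics, pixels), "R" (3x3) and "t" (3): a world point X has camera coordinates R X + t. Camera axes: x right, y down, z forward; pixel columns grow to the right and rows downward; lengths in m; the calibration is good to about 2 mm. A picture is of the moment at which its call begins. There is no depth.
- arm.hand_in(): hands the job in, once; it reports no verdict.
Trained networks look in a picture, given as the dict that the camera call returned (one of the last four; its "shot" number tells which), for a name from the list of things; names that differ only in an ending like _2 or _b are one class to them, and where a whole thing is asked for, a point or a joint stands for the part that bears it (a point fixed in the world has none). Each returns a list of dicts, best first, with "score" (0 to 1); they miss things now and then, are a little off and sometimes report something else, mostly with a low value. They report only what shows in the picture. A call takes as long as a camera call.
- arm.spot_in(picture, target): "rect" ([left, top, right, bottom] in pixels, round what is visible of it).
- arm.masks_of(picture, target): "pixels" (384x512 bool, what is visible of it) and "rect" ([left, top, right, bottom] in pixels, round what is visible of it).
The state is a dict: "time": time; "q": joint angles; "joint_velocities": joint speeds; "joint_torque": joint torques, N m; "eef_pos": TCP position; "eef_rot": TCP orientation; "contact_force": force on the tool from outside, world axes, zero at the start; "wrist_torque": the same for the moment, N m; "grip_width": opening from 0.0 (shut) to 1.0 (fully open).
Only numpy, scipy, OpenCV 4.12 (cv2) and the standard library are available. Lean on these libraries where they do the work, as an engineer would, in place of code of your own. Each camera call takes 0.05 s, during which the arm holds its last target.

## Task

Pack the black transfer tray: put each of the four sensor modules that has a gold window into the tray pocket whose floor has the same colour as the module's end band, lying flat on the pocket floor with the window up, either way round. Leave the two look-alikes with a black window where they lie, without shifting them.

Things in the scene. Friction and masses are not known exactly. Their poses are not given: they have to be found in the camera images.
- module_red: Sensor module to pack: white block 72 x 32 x 26 mm (x, y, z), about 0.1 kg, round GOLD window (25 mm) on top, red end band (20 mm wide) at its +x end. Lies flat and loose on the bench (z = 0), window up, any yaw. Origin: centre of its underside; x along its length, z up. Grip from above across the 32 mm width, by the upper 15 mm.
- module_blue: Sensor module to pack: white block 72 x 32 x 26 mm (x, y, z), about 0.1 kg, round GOLD window (25 mm) on top, blue end band (20 mm wide) at its +x end. Lies flat and loose on the bench (z = 0), window up, any yaw. Origin: centre of its underside; x along its length, z up. Grip from above across the 32 mm width, by the upper 15 mm.
- module_green: Sensor module to pack: white block 72 x 32 x 26 mm (x, y, z), about 0.1 kg, round GOLD window (25 mm) on top, green end band (20 mm wide) at its +x end. Lies flat and loose on the bench (z = 0), window up, any yaw. Origin: centre of its underside; x along its length, z up. Grip from above across the 32 mm width, by the upper 15 mm.
- module_purple: Sensor module to pack: white block 72 x 32 x 26 mm (x, y, z), about 0.1 kg, round GOLD window (25 mm) on top, purple end band (20 mm wide) at its +x end. Lies flat and loose on the bench (z = 0), window up, any yaw. Origin: centre of its underside; x along its length, z up. Grip from above across the 32 mm width, by the upper 15 mm.
- pocket_red: Shallow pocket with red floor, black walls, fixed in the black tray (236 x 169 x 14 mm) that holds all four, two by two, 108 mm apart lengthwise, 85 mm sideways; places change. Outside 100 (x) x 60 (y) x 12 mm, inside 92 x 52 mm, walls 8 mm above the floor. Origin: centre of its underside, 6 mm above the bench (floor 10 mm, wall tops 18 mm above the bench); x along its length, z up.
- pocket_blue: Shallow pocket with blue floor, black walls, fixed in the black tray (236 x 169 x 14 mm) that holds all four, two by two, 108 mm apart lengthwise, 85 mm sideways; places change. Outside 100 (x) x 60 (y) x 12 mm, inside 92 x 52 mm, walls 8 mm above the floor. Origin: centre of its underside, 6 mm above the bench (floor 10 mm, wall tops 18 mm above the bench); x along its length, z up.
- pocket_green: Shallow pocket with green floor, black walls, fixed in the black tray (236 x 169 x 14 mm) that holds all four, two by two, 108 mm apart lengthwise, 85 mm sideways; places change. Outside 100 (x) x 60 (y) x 12 mm, inside 92 x 52 mm, walls 8 mm above the floor. Origin: centre of its underside, 6 mm above the bench (floor 10 mm, wall tops 18 mm above the bench); x along its length, z up.
- pocket_purple: Shallow pocket with purple floor, black walls, fixed in the black tray (236 x 169 x 14 mm) that holds all four, two by two, 108 mm apart lengthwise, 85 mm sideways; places change. Outside 100 (x) x 60 (y) x 12 mm, inside 92 x 52 mm, walls 8 mm above the floor. Origin: centre of its underside, 6 mm above the bench (floor 10 mm, wall tops 18 mm above the bench); x along its length, z up.
- reject_red: Look-alike, a rejected module: same white 72 x 32 x 26 mm block with a red end band at its +x end, but its round window is BLACK. Lies loose on the bench among the modules (as do a small jar and a lens cap, under 40 mm tall). Origin: centre of its underside; x along its length.
- reject_blue: Look-alike, a rejected module: same white 72 x 32 x 26 mm block with a blue end band at its +x end, but its round window is BLACK. Lies loose on the bench among the modules (as do a small jar and a lens cap, under 40 mm tall). Origin: centre of its underside; x along its length.

How it is judged:
By the outcome, as a careful person would: the job done as asked, in the order asked, and still so for the second after the job is handed in, with the robot touching nothing.
It also fails if it takes over 125 s, if anything falls off the work surface, if the arm or the gripper's body presses on something with over 40 N, if the wrist force passes 120 N, or if a joint passes its speed limit or range.

## Working session

There is one attempt and no reset: what is moved stays moved. The work goes in short steps, Python scripts to look and compute and a tool call to move; the robot and the scene stay as the last step left them, time stands still between calls to the robot, and variables do not carry over. Pictures are saved under pics/ and viewed, and the job is handed in when it is done.

Besides the shell and the picture viewer there is one more tool, called after "Emit:" as name([rows], argument=value, ...), one row to a line, values as JSON. play_rows: Moves the arm, as the interface text tells. Its arguments: {"type":"object","properties":{"steps":{"type":"array","items":{"type":"object","properties":{"claw":{"type":"number"},"dx":{"type":"number"},"dy":{"type":"number"},"dz":{"type":"number"},"wx":{"type":"number"},"wy":{"type":"number"},"wz":{"type":"number"}}}},"grip_force":{"type":"number"}},"required":["steps"]}

```bash
ls; mkdir -p pics; python3 - <<'E'
from cell import arm
import cv2,numpy as np
s=arm.get_state(); print({k:np.round(v,3).tolist() for k,v in s.items()})
for n in ["scene","side","wrist"]:
    p=arm.capture(n); cv2.imwrite(f"pics/{n}0.png",p["color"])
    print(n,np.round(p["camera_matrix"],1).tolist(),np.round(p["R"],3).tolist(),np.round(p["t"],3).tolist(), (-p["R"].T@p["t"]).round(3))
E
```

```text
pics
{'time': 0.0, 'q': [1.239, 0.418, -0.01, 1.614, 0.005, 1.111, -0.053], 'joint_velocities': [-0.0, 0.0, -0.002, 0.002, -0.001, 0.0, -0.0], 'joint_torque': [0.001, -86.443, 0.68, -43.49, 0.019, 0.007, -0.0], 'eef_pos': [0.179, -0.599, 0.239], 'eef_rot': [2.066, 0.303, -2.067], 'contact_force': [-0.226, -0.494, -0.432], 'wrist_torque': [-0.052, -0.009, -0.014], 'grip_width': 1.001}
scene [[457.9, 0.0, 269.2], [0.0, 457.9, 192.0], [0.0, 0.0, 1.0]] [[0.678, 0.735, -0.016], [0.541, -0.513, -0.666], [-0.498, 0.443, -0.745]] [-0.337, -0.255, 1.351] [ 1.039 -0.481  0.832]
side [[437.9, 0.0, 255.2], [0.0, 437.9, 187.8], [0.0, 0.0, 1.0]] [[-0.934, -0.358, 0.0], [-0.2, 0.52, -0.83], [0.297, -0.776, -0.557]] [0.477, 0.163, 0.886] [0.215 0.773 0.628]
wrist [[312.3, 0.0, 258.6], [0.0, 312.3, 196.8], [0.0, 0.0, 1.0]] [[0.285, -0.959, -0.001], [-0.911, -0.271, 0.311], [-0.299, -0.087, -0.95]] [-0.623, -0.039, 0.381] [ 0.255 -0.575  0.373]
```

View pics/scene0.png

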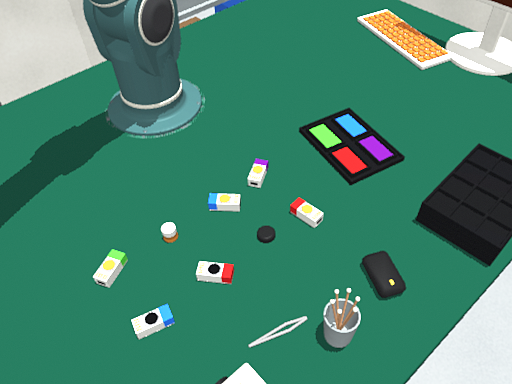

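View pics/side0.png

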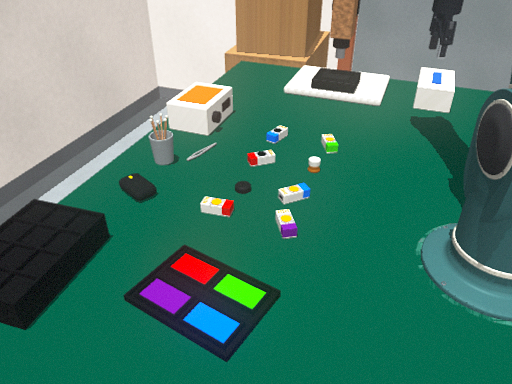

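View pics/wrist0.png

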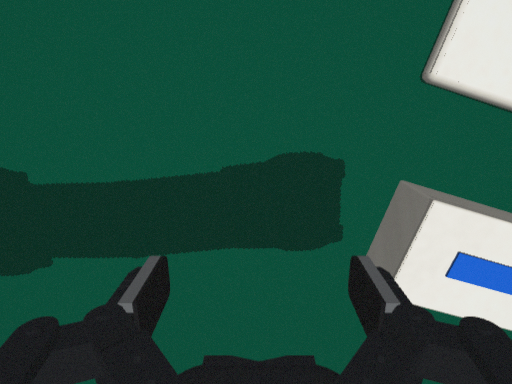

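The scene view shows all six modules: gold ones are purple (258,172), blue (225,201), red (306,212) and green (110,268). The black-window ones are red (215,272) and blue (152,321). The tray is at (350,145). Next I'll get the masks and fit the poses.

```bash
cat > h.py <<'E'
import numpy as np,cv2
from scipy.optimize import minimize
def ray(p,u,v):
    K,R,t=p["camera_matrix"],p["R"],p["t"]
    d=R.T@np.linalg.solve(K,[u,v,1]); return -R.T@t,d
def onz(p,u,v,z):
    c,d=ray(p,u,v); return c+d*(z-c[2])/d[2]
def proj(p,X):
    x=(np.asarray(X)@p["R"].T+p["t"])@p["camera_matrix"].T; return x[:,:2]/x[:,2:]
def tri(obs):
    A=np.zeros((3,3));b=np.zeros(3)
    for p,u,v in obs:
        c,d=ray(p,u,v);d/=np.linalg.norm(d);P=np.eye(3)-np.outer(d,d);A+=P;b+=P@c
    X=np.linalg.solve(A,b); return X,[np.linalg.norm(proj(p,[X])[0]-[u,v]) for p,u,v in obs]
def box(x,y,yaw,z0,L,W,H):
    c,s=np.cos(yaw),np.sin(yaw)
    return np.array([[x+c*a-s*b,y+s*a+c*b,z] for a in(-L/2,L/2) for b in(-W/2,W/2) for z in((z0,z0+H) if H else (z0,))])
def hullmask(p,X,S=4):
    q=proj(p,X); h=cv2.convexHull(((q+0.5)*S-0.5).astype(np.float32))
    m=np.zeros((384*S,512*S),np.uint8); cv2.fillConvexPoly(m,np.round(h*16).astype(np.int32),1,shift=4)
    return cv2.resize(m.astype(np.float32),(512,384),interpolation=cv2.INTER_AREA)
def fit(views,x0,dims):
    # views: list of (pic,mask)
    def f(v):
        e=0
        for p,m in views:
            h=hullmask(p,box(*v,*dims)); e+=np.abs(h-m).sum()/m.sum()
        return e/len(views)
    best=None
    for yaw in np.arange(0,np.pi,np.pi/6):
        v=np.array([x0[0],x0[1],yaw,x0[2]])
        if best is None or f(v)<best[0]: best=(f(v),v)
    v=best[1]
    for k in range(3):
        sx=np.vstack([v]+[v+d for d in np.diag([.006,.006,.15,.006])/(k+1)])
        r=minimize(f,v,method="Nelder-Mead",options=dict(initial_simplex=sx,maxiter=150,xatol=1e-4,fatol=1e-5)); v=r.x
    return v,r.fun
E
python3 - <<'E'
from h import *; from cell import arm
import pickle
P={n:arm.capture(n) for n in("scene","side")}
names=[a+"_"+c for a in("module","pocket","reject") for c in("red","blue","green","purple") if not(a=="reject" and c in("green","purple"))]
out={}
for n in names:
    for c,p in P.items():
        r=arm.masks_of(p,n)
        print(n,c,[(round(d["score"],2),np.round(d["rect"]).tolist(),int(d["pixels"].sum())) for d in r[:3]])
        out[n,c]=r
pickle.dump((P,out),open("m0.pkl","wb"))
E
```

```text
module_red scene [(0.88, [293.0, 199.0, 326.0, 226.0], 526), (0.39, [195.0, 262.0, 235.0, 285.0], 694)]
module_red side [(0.85, [202.0, 191.0, 233.0, 217.0], 502), (0.66, [278.0, 182.0, 309.0, 203.0], 432)]
module_blue scene [(0.9, [210.0, 192.0, 241.0, 210.0], 541)]
module_blue side [(0.57, [280.0, 180.0, 311.0, 201.0], 460), (0.52, [208.0, 270.0, 271.0, 315.0], 1525)]
module_green scene [(0.8, [91.0, 248.0, 126.0, 288.0], 731)]
module_green side [(0.57, [321.0, 133.0, 339.0, 155.0], 255), (0.54, [247.0, 150.0, 275.0, 167.0], 331)]
module_purple scene [(0.77, [248.0, 160.0, 269.0, 185.0], 413), (0.24, [354.0, 133.0, 398.0, 165.0], 757)]
module_purple side [(0.93, [273.0, 209.0, 300.0, 239.0], 468)]
pocket_red scene [(0.85, [329.0, 142.0, 373.0, 178.0], 776), (0.51, [329.0, 109.0, 372.0, 142.0], 675)]
pocket_red side [(0.56, [169.0, 248.0, 226.0, 292.0], 1334)]
pocket_blue scene [(0.42, [94.0, 253.0, 124.0, 286.0], 658)]
pocket_blue side [(0.61, [176.0, 301.0, 248.0, 349.0], 1938)]
pocket_green scene [(0.65, [306.0, 120.0, 344.0, 154.0], 673), (0.42, [128.0, 307.0, 174.0, 340.0], 849)]
pocket_green side [(0.77, [209.0, 269.0, 269.0, 315.0], 1572)]
pocket_purple scene [(0.76, [354.0, 133.0, 397.0, 164.0], 759)]
pocket_purple side [(0.58, [136.0, 273.0, 196.0, 322.0], 1567)]
reject_red scene [(0.92, [197.0, 260.0, 233.0, 287.0], 728)]
reject_red side [(0.65, [246.0, 152.0, 278.0, 166.0], 362), (0.22, [201.0, 194.0, 236.0, 219.0], 526)]
reject_blue scene [(0.76, [131.0, 305.0, 175.0, 337.0], 824)]
reject_blue side [(0.66, [270.0, 126.0, 288.0, 144.0], 215)]
```

```bash
cat > fit0.py <<'E'
from h import *; import pickle
P,out=pickle.load(open("m0.pkl","rb"))
def seg(p,rect):
    im=p["color"].astype(int); l,t,r,b=[int(round(x)) for x in rect]
    m=(im.max(2)>130)
    w=np.zeros_like(m); w[max(t-6,0):b+7,max(l-6,0):r+7]=1
    m=cv2.morphologyEx((m&w).astype(np.uint8),cv2.MORPH_CLOSE,np.ones((5,5)))
    n,lab,st,ce=cv2.connectedComponentsWithStats(m)
    k=1+st[1:,4].argmax(); return (lab==k).astype(np.float32)
def filled(m):
    cs,_=cv2.findContours(m.astype(np.uint8),cv2.RETR_EXTERNAL,cv2.CHAIN_APPROX_NONE)
    h=np.zeros(m.shape,np.uint8); cv2.drawContours(h,cs,-1,1,-1); return h.astype(np.float32)
res={}
pick={}
for n in ["module_red","module_blue","module_green","module_purple","reject_red","reject_blue"]+["pocket_"+c for c in("red","blue","green","purple")]:
    rs=out[n,"scene"][0]["rect"]; rd=out[n,"side"][0]["rect"]
    if n=="pocket_blue": rs=[336,114,366,138]
    V=[(P["scene"],filled(seg(P["scene"],rs))),(P["side"],filled(seg(P["side"],rd)))]
    cen=[(p,*np.argwhere(m>0).mean(0)[::-1]) for p,m in V]
    X,e=tri(cen)
    pk=n.startswith("pocket")
    dims=(.092,.052,0) if pk else(.072,.032,.026)
    v,f=fit(V,[X[0],X[1],X[2]-(0 if pk else .013)],dims)
    print(n,"tri",X.round(4),np.round(e,1),"fit",v.round(4),"deg",round(np.degrees(v[2])%180,1),"err",round(f,3),[int(m.sum()) for _,m in V])
    res[n]=v
    for (p,m),c in zip(V,("scene","side")):
        im=pick.setdefault(c,p["color"].copy())
        q=cv2.convexHull(proj(p,box(*v,*dims)).astype(np.float32))
        cv2.polylines(im,[np.round(q*16).astype(int)],True,(255,0,255),1,shift=4)
pickle.dump(res,open("poses.pkl","wb"))
cv2.imwrite("pics/fit_scene.png",cv2.resize(pick["scene"][90:350,60:420],(800,578)))
cv2.imwrite("pics/fit_side.png",cv2.resize(pick["side"][110:370,100:400],None,fx=2.3,fy=2.3))
E
python3 fit0.py
```

```text
module_red tri [0.5979 0.023  0.0151] [1. 1.] fit [0.5989 0.0243 0.0929 0.0024] deg 5.3 err 0.14 [749, 544]
module_blue tri [ 0.4438 -0.0942  0.0153] [0.3 0.3] fit [ 0.4437 -0.0933  0.7706  0.0029] deg 44.2 err 0.073 [618, 509]
module_green tri [ 0.4215 -0.3834  0.015 ] [0.2 0.1] fit [ 0.4218 -0.3821  2.0602  0.0034] deg 118.0 err 0.071 [812, 274]
module_purple tri [0.4265 0.0279 0.0168] [0.1 0.1] fit [0.4266 0.0286 2.1055 0.0036] deg 120.6 err 0.137 [532, 502]
reject_red tri [ 0.5804 -0.2276  0.0154] [0.5 0.4] fit [ 0.5798 -0.2286  0.694   0.0024] deg 39.8 err 0.085 [829, 384]
reject_blue tri [ 0.5858 -0.3832  0.016 ] [0.7 0.5] fit [ 0.5858 -0.3821  1.2924  0.0038] deg 74.0 err 0.07 [922, 282]
pocket_red tri [0.5514 0.2275 0.0146] [0.1 0.1] fit [ 0.5521  0.2274 -0.2044  0.0156] deg 168.3 err 0.146 [463, 763]
pocket_blue tri [0.472  0.3329 0.008 ] [2.5 3.9] fit [ 0.466   0.3336 -0.2115  0.0152] deg 167.9 err 0.215 [510, 1196]
pocket_green tri [0.4459 0.2508 0.0147] [0.  0.1] fit [ 0.4465  0.2501 -0.2137  0.0164] deg 167.8 err 0.121 [404, 927]
pocket_purple tri [0.5584 0.3122 0.0221] [2.8 4.1] fit [ 0.5681  0.3102 -0.2078  0.0166] deg 168.1 err 0.288 [596, 927]
```

View pics/fit_scene.png

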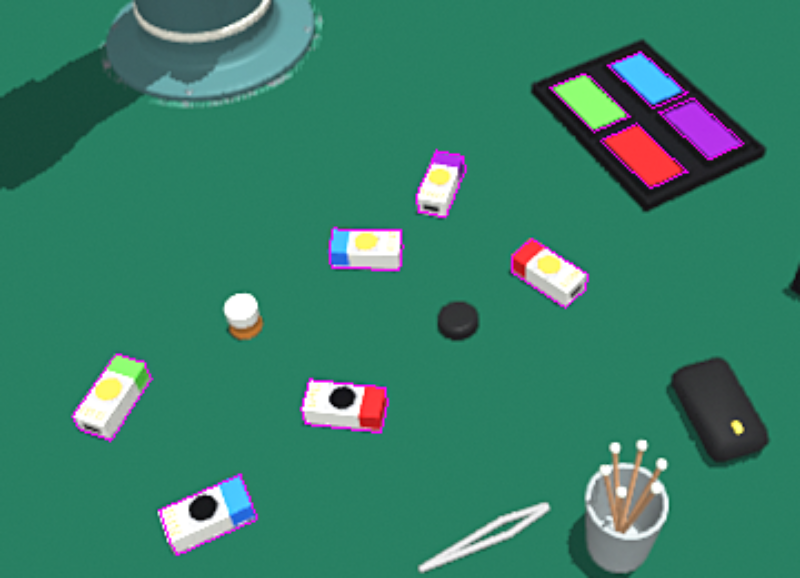

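View pics/fit_side.png

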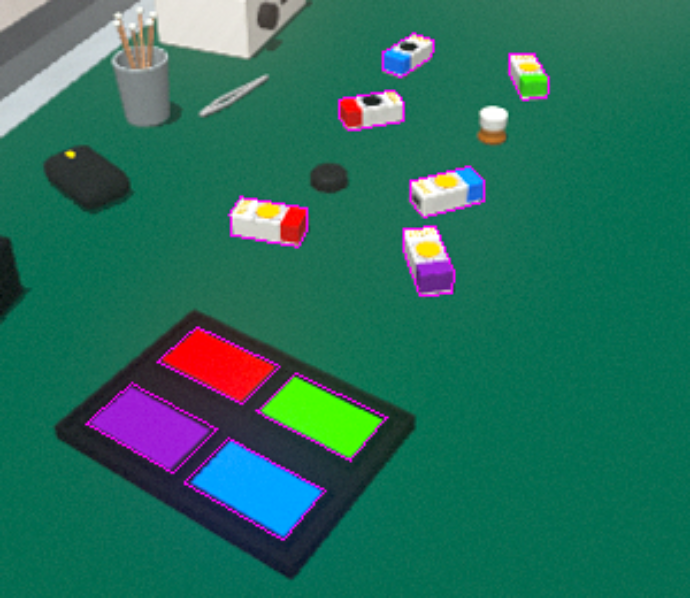

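The fitted outlines match in both views, and pocket spacing comes out at 108/85 mm as expected. Now I'll work out the moves.

```bash
cat > go.py <<'E'
# usage: go.py name|x y yaw z : prints displacement needed to bring TCP there with jaw axis across yaw
import sys,pickle; from h import *; from cell import arm
from scipy.spatial.transform import Rotation as Rn
res=pickle.load(open("poses.pkl","rb"))
s=arm.get_state(); R=Rn.from_rotvec(s["eef_rot"]).as_matrix(); p=np.array(s["eef_pos"])
jy=np.degrees(np.arctan2(R[1,1],R[0,1]))
print("t",round(s["time"],2),"pos",p.round(4),"toolx",R[:,0].round(3),"jaw deg",round(jy,1),"q",np.round(s["q"],2),"F",np.round(s["contact_force"],1),"w",round(s["grip_width"]*85,1))
fix=Rn.from_rotvec(np.cross(R[:,0],[0,0,-1])).as_rotvec()
print("tilt fix wx,wy",fix.round(3))
for n in sys.argv[1:]:
    v=res[n]; d=v[:2]-p[:2]
    w=(np.degrees(v[2])+90-jy+90)%180-90
    print(n,"dx,dy cm",(d*100).round(2),"wz",round(np.radians(w),3),"or",round(np.radians(w-180*np.sign(w)),3))
E
python3 go.py module_red module_blue module_green module_purple pocket_red pocket_green
```

```text
t 1.25 pos [ 0.1786 -0.5989  0.2393] toolx [-0.  0. -1.] jaw deg -73.4 q [ 1.24  0.42 -0.01  1.61  0.    1.11 -0.05] F [0.1 0.4 0.4] w 85.2
tilt fix wx,wy [-0. -0. -0.]
module_red dx,dy cm [42.03 62.33] wz -0.197 or 2.945
module_blue dx,dy cm [26.51 50.56] wz 0.481 or -2.661
module_green dx,dy cm [24.32 21.68] wz -1.371 or 1.77
module_purple dx,dy cm [24.8  62.75] wz -1.326 or 1.816
pocket_red dx,dy cm [37.35 82.63] wz -0.494 or 2.647
pocket_green dx,dy cm [26.79 84.9 ] wz -0.503 or 2.638
```

Emit:
play_rows([
  {"claw": 0.3,"dx": 2.4,"dy": 2.2,"wz": -0.14},
  {"claw": 0.3,"dx": 2.4,"dy": 2.2,"wz": -0.14},
  {"claw": 0.3,"dx": 2.4,"dy": 2.2,"wz": -0.14},
  {"claw": 0.3,"dx": 2.4,"dy": 2.2,"wz": -0.14},
  {"claw": 0.3,"dx": 2.4,"dy": 2.2,"wz": -0.14},
  {"claw": 0.3,"dx": 2.4,"dy": 2.2,"wz": -0.14},
  {"claw": 0.3,"dx": 2.4,"dy": 2.2,"wz": -0.14},
  {"claw": 0.3,"dx": 2.4,"dy": 2.2,"wz": -0.14},
  {"claw": 0.3,"dx": 2.4,"dy": 2.2,"wz": -0.14},
  {"claw": 0.3,"dx": 2.4,"dy": 2.2,"wz": -0.14},
  {"claw": 0.3},
  {"claw": 0.3},
], grip_force=40)

```text
schema error: expected keys claw, dx, dy, dz, wx, wy, wz
```

```bash
python3 go.py module_green; python3 - <<'E'
from h import *; from cell import arm; import pickle
res=pickle.load(open("poses.pkl","rb"))
p=arm.capture("wrist"); im=p["color"].copy()
q=cv2.convexHull(proj(p,box(*res["module_green"],.072,.032,.026)).astype(np.float32))
cv2.polylines(im,[q.astype(int)],True,(255,0,255),1)
s=arm.get_state(); T=s["eef_pos"]
for z in (0,-.008): 
    c=proj(p,[T+np.array([0,0,z])])[0]; cv2.circle(im,tuple(c.astype(int)),3,(0,255,255),1)
cv2.imwrite("pics/w1.png",im)
E
```

```text
t 1.25 pos [ 0.1786 -0.5989  0.2393] toolx [-0.  0. -1.] jaw deg -73.4 q [ 1.24  0.42 -0.01  1.61  0.    1.11 -0.05] F [0.1 0.4 0.4] w 85.2
tilt fix wx,wy [-0. -0. -0.]
module_green dx,dy cm [24.32 21.68] wz -1.371 or 1.77
```

View pics/w1.png

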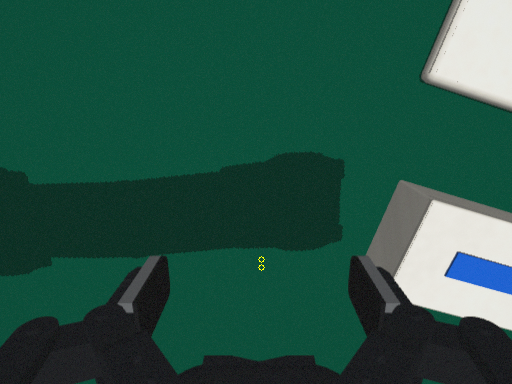

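The call was refused because every row needs all seven keys. The wrist view hasn't changed.

Emit:
play_rows([
  {"claw": 0.3,"dx": 2.4,"dy": 2.2,"dz": 0,"wx": 0,"wy": 0,"wz": -0.14},
  {"claw": 0.3,"dx": 2.4,"dy": 2.2,"dz": 0,"wx": 0,"wy": 0,"wz": -0.14},
  {"claw": 0.3,"dx": 2.4,"dy": 2.2,"dz": 0,"wx": 0,"wy": 0,"wz": -0.14},
  {"claw": 0.3,"dx": 2.4,"dy": 2.2,"dz": 0,"wx": 0,"wy": 0,"wz": -0.14},
  {"claw": 0.3,"dx": 2.4,"dy": 2.2,"dz": 0,"wx": 0,"wy": 0,"wz": -0.14},
  {"claw": 0.3,"dx": 2.4,"dy": 2.2,"dz": 0,"wx": 0,"wy": 0,"wz": -0.14},
  {"claw": 0.3,"dx": 2.4,"dy": 2.2,"dz": 0,"wx": 0,"wy": 0,"wz": -0.14},
  {"claw": 0.3,"dx": 2.4,"dy": 2.2,"dz": 0,"wx": 0,"wy": 0,"wz": -0.14},
  {"claw": 0.3,"dx": 2.4,"dy": 2.2,"dz": 0,"wx": 0,"wy": 0,"wz": -0.14},
  {"claw": 0.3,"dx": 2.4,"dy": 2.2,"dz": 0,"wx": 0,"wy": 0,"wz": -0.14},
  {"claw": 0.3,"dx": 0,"dy": 0,"dz": 0,"wx": 0,"wy": 0,"wz": 0},
  {"claw": 0.3,"dx": 0,"dy": 0,"dz": 0,"wx": 0,"wy": 0,"wz": 0},
], grip_force=40)

```text
time: 2.8
eef_pos: [0.4248, -0.3714, 0.2397]
eef_rot: [-1.508, 0.984, 1.507]
contact_force: [0.2, -0.4, -0.2]
grip_width: 0.65
```

```bash
python3 go.py module_green; cat > wv.py <<'E'
from h import *; from cell import arm; import pickle,sys
res=pickle.load(open("poses.pkl","rb"))
p=arm.capture("wrist"); im=p["color"].copy()
for n in sys.argv[2:]:
    pk=n.startswith("pocket")
    q=cv2.convexHull(proj(p,box(*res[n],*((.092,.052,0) if pk else (.072,.032,.026)))).astype(np.float32))
    cv2.polylines(im,[q.astype(int)],True,(255,0,255),1)
s=arm.get_state(); T=s["eef_pos"]
for z in (0,-.008): 
    c=proj(p,[T+np.array([0,0,z])])[0]; cv2.circle(im,tuple(c.astype(int)),3,(0,255,255),1)
cv2.imwrite(f"pics/{sys.argv[1]}.png",im)
E
python3 wv.py w2 module_green
```

```text
t 2.8 pos [ 0.4248 -0.3714  0.2397] toolx [ 0.001 -0.    -1.   ] jaw deg -156.3 q [ 0.59  0.31  0.09  1.77 -0.03  1.06 -2.04] F [ 0.2 -0.4 -0.2] w 55.3
tilt fix wx,wy [0.    0.001 0.   ]
module_green dx,dy cm [-0.29 -1.07] wz 0.075 or -3.066
```

View pics/w2.png

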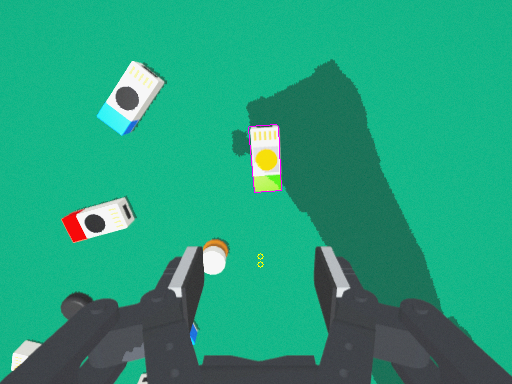

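The wrist view confirms the green pose: outline and module coincide at (265,158). The jar is at (214,255), so I'll check where it and the lens cap are.

```bash
python3 - <<'E'
import pickle; from h import *
P,_=pickle.load(open("m0.pkl","rb"))
print(tri([(P["scene"],169,228),(P["side"],314.5,161)]), tri([(P["scene"],266,233),(P["side"],243,187)]))
E
```

```text
(array([ 0.4300883 , -0.23713297,  0.03071991]), [np.float64(0.031366651146050306), np.float64(0.025634051867952423)]) (array([ 0.57462764, -0.08057663,  0.00944565]), [np.float64(0.06604998817978999), np.float64(0.05798967467466549)])
```

Emit:
play_rows([
  {"claw": 0.3,"dx": -0.3,"dy": -1.05,"dz": -4,"wx": 0,"wy": 0,"wz": 0.075},
  {"claw": 0.3,"dx": 0,"dy": 0,"dz": -4,"wx": 0,"wy": 0,"wz": 0},
  {"claw": 0.3,"dx": 0,"dy": 0,"dz": -4,"wx": 0,"wy": 0,"wz": 0},
  {"claw": 0.3,"dx": 0,"dy": 0,"dz": -4,"wx": 0,"wy": 0,"wz": 0},
  {"claw": 0.3,"dx": 0,"dy": 0,"dz": -1,"wx": 0,"wy": 0,"wz": 0},
  {"claw": 0.3,"dx": 0,"dy": 0,"dz": 0,"wx": 0,"wy": 0,"wz": 0},
])

```text
time: 3.6
eef_pos: [0.4184, -0.3871, 0.0673]
eef_rot: [-1.565, 0.938, 1.556]
contact_force: [-0.3, -0.2, 1.1]
grip_width: 0.649
```

```bash
python3 go.py module_green;python3 wv.py w3 module_green
```

```text
t 3.6 pos [ 0.4184 -0.3871  0.0673] toolx [ 0.003 -0.004 -1.   ] jaw deg -151.9 q [ 0.64  0.54  0.07  1.88 -0.05  0.72 -1.91] F [-0.3 -0.2  1.1] w 55.1
tilt fix wx,wy [0.004 0.003 0.   ]
module_green dx,dy cm [0.35 0.5 ] wz -0.0 or 3.141
```

View pics/w3.png

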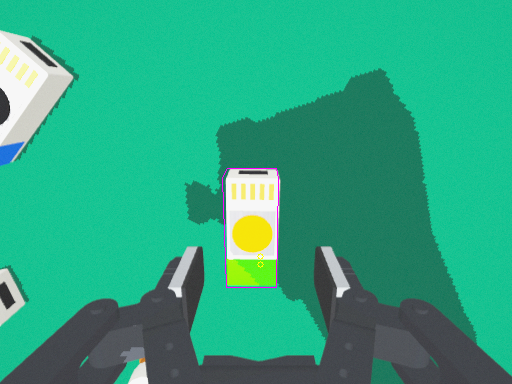

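Emit:
play_rows([
  {"claw": 0.3,"dx": 0.35,"dy": 0.5,"dz": 0,"wx": 0.004,"wy": 0.003,"wz": 0},
  {"claw": 0.3,"dx": 0,"dy": 0,"dz": -1.5,"wx": 0,"wy": 0,"wz": 0},
  {"claw": 0.3,"dx": 0,"dy": 0,"dz": -1.5,"wx": 0,"wy": 0,"wz": 0},
  {"claw": 0.3,"dx": 0,"dy": 0,"dz": -1.0,"wx": 0,"wy": 0,"wz": 0},
  {"claw": 0.3,"dx": 0,"dy": 0,"dz": 0,"wx": 0,"wy": 0,"wz": 0},
])

```text
time: 4.28
eef_pos: [0.4234, -0.3826, 0.0275]
eef_rot: [-1.564, 0.936, 1.557]
contact_force: [0.3, -0.7, 1.0]
grip_width: 0.65
```

```bash
python3 go.py module_green;python3 wv.py w4 ; python3 - <<'E'
from cell import arm; import cv2
cv2.imwrite("pics/s4.png",cv2.resize(arm.capture("side")["color"][60:190,250:420],None,fx=4,fy=4))
E
```

```text
t 4.28 pos [ 0.4234 -0.3826  0.0275] toolx [ 0.003 -0.002 -1.   ] jaw deg -151.9 q [ 0.63  0.61  0.06  1.89 -0.06  0.64 -1.92] F [ 0.3 -0.7  1. ] w 55.2
tilt fix wx,wy [0.002 0.003 0.   ]
module_green dx,dy cm [-0.15  0.05] wz -0.001 or 3.141
```

View pics/w4.png

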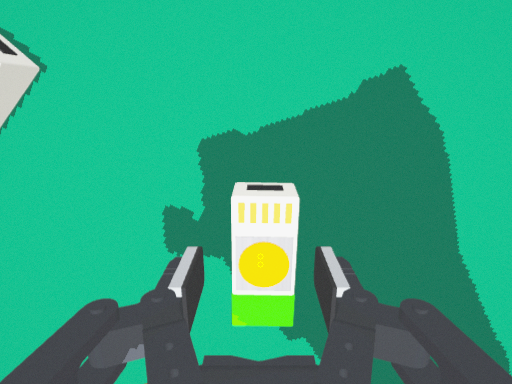

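View pics/s4.png

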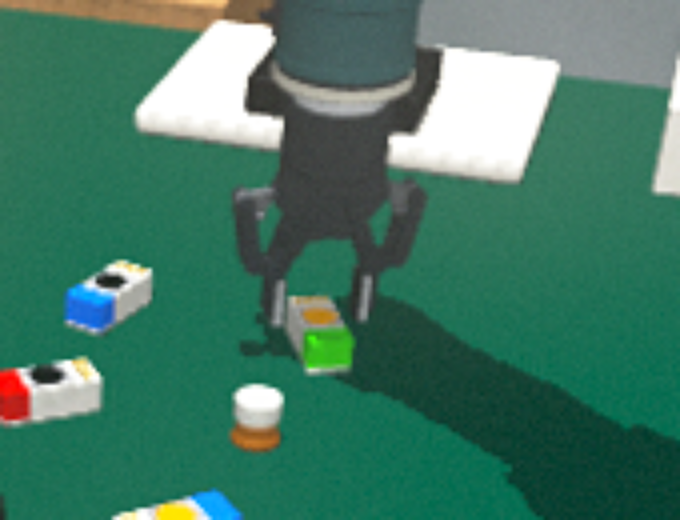

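```bash
python3 - <<'E'
from h import *; from cell import arm
p=arm.capture("wrist")
d=p["camera_matrix"][0,0]*0.0552/112
for v in (248,): print(p["R"].T@(np.linalg.solve(p["camera_matrix"],[259,v,1])*d-p["t"]), arm.get_state()["eef_pos"])
E
```

```text
[ 0.42770791 -0.38871434  0.02455723] [ 0.42392243 -0.38311732  0.02880398]
```

Emit:
play_rows([
  {"claw": 0.3,"dx": -0.2,"dy": 0.1,"dz": -0.85,"wx": 0,"wy": 0,"wz": 0},
  {"claw": 0.3,"dx": 0,"dy": 0,"dz": 0,"wx": 0,"wy": 0,"wz": 0},
  {"claw": -0.6,"dx": 0,"dy": 0,"dz": 0,"wx": 0,"wy": 0,"wz": 0},
  {"claw": -0.6,"dx": 0,"dy": 0,"dz": 0,"wx": 0,"wy": 0,"wz": 0},
  {"claw": -0.6,"dx": 0,"dy": 0,"dz": 0,"wx": 0,"wy": 0,"wz": 0},
  {"claw": -0.6,"dx": 0,"dy": 0,"dz": 0,"wx": 0,"wy": 0,"wz": 0},
])

```text
time: 5.18
eef_pos: [0.4221, -0.3823, 0.0206]
eef_rot: [-1.567, 0.937, 1.554]
contact_force: [0.8, -0.6, -2.0]
grip_width: 0.363
```

```bash
python3 go.py module_green
```

```text
t 5.17 pos [ 0.4221 -0.3823  0.0206] toolx [ 0.006 -0.004 -1.   ] jaw deg -151.9 q [ 0.64  0.61  0.06  1.9  -0.06  0.62 -1.92] F [ 0.8 -0.6 -2. ] w 30.8
tilt fix wx,wy [0.004 0.006 0.   ]
module_green dx,dy cm [-0.03  0.02] wz -0.001 or 3.141
```

Emit:
play_rows([
  {"claw": -0.6,"dx": 0,"dy": 0,"dz": 2,"wx": 0.004,"wy": 0.006,"wz": 0},
  {"claw": -0.6,"dx": 0,"dy": 0,"dz": 4,"wx": 0,"wy": 0,"wz": 0},
  {"claw": -0.6,"dx": 0,"dy": 0,"dz": 4,"wx": 0,"wy": 0,"wz": 0},
  {"claw": -0.6,"dx": 0,"dy": 0.5,"dz": 3,"wx": 0,"wy": 0,"wz": 0},
  {"claw": -0.6,"dx": 0.2,"dy": 3,"dz": 0,"wx": 0,"wy": 0,"wz": 0.06},
  {"claw": -0.6,"dx": 0.2,"dy": 4,"dz": 0,"wx": 0,"wy": 0,"wz": 0.06},
  {"claw": -0.6,"dx": 0.2,"dy": 4.5,"dz": 0,"wx": 0,"wy": 0,"wz": 0.06},
  {"claw": -0.6,"dx": 0.2,"dy": 4.5,"dz": 0,"wx": 0,"wy": 0,"wz": 0.06},
  {"claw": -0.6,"dx": 0.2,"dy": 4.5,"dz": 0,"wx": 0,"wy": 0,"wz": 0.06},
  {"claw": -0.6,"dx": 0.2,"dy": 4.5,"dz": 0,"wx": 0,"wy": 0,"wz": 0.06},
  {"claw": -0.6,"dx": 0.2,"dy": 4.5,"dz": 0,"wx": 0,"wy": 0,"wz": 0.06},
  {"claw": -0.6,"dx": 0.2,"dy": 4.5,"dz": 0,"wx": 0,"wy": 0,"wz": 0.06},
  {"claw": -0.6,"dx": 0.2,"dy": 4.5,"dz": 0,"wx": 0,"wy": 0,"wz": 0.06},
  {"claw": -0.6,"dx": 0.2,"dy": 4.5,"dz": 0,"wx": 0,"wy": 0,"wz": 0.06},
  {"claw": -0.6,"dx": 0.2,"dy": 4.5,"dz": 0,"wx": 0,"wy": 0,"wz": 0.06},
  {"claw": -0.6,"dx": 0.2,"dy": 4.5,"dz": 0,"wx": 0,"wy": 0,"wz": 0.06},
  {"claw": -0.6,"dx": 0.2,"dy": 4,"dz": 0,"wx": 0,"wy": 0,"wz": 0.06},
  {"claw": -0.6,"dx": 0,"dy": 3,"dz": 0,"wx": 0,"wy": 0,"wz": 0.06},
  {"claw": -0.6,"dx": 0,"dy": 0,"dz": 0,"wx": 0,"wy": 0,"wz": 0},
])

```text
time: 7.55
eef_pos: [0.445, 0.2318, 0.1563]
eef_rot: [-2.113, 0.226, 2.103]
contact_force: [0.3, -0.7, -1.6]
grip_width: 0.36
```

```bash
python3 go.py pocket_green; python3 wv.py w5 pocket_green pocket_red pocket_blue pocket_purple
```

```text
t 7.55 pos [0.445  0.2318 0.1563] toolx [ 0.005  0.001 -1.   ] jaw deg -102.3 q [-0.21  0.32 -0.39  1.99  0.17  0.86 -2.48] F [ 0.3 -0.7 -1.6] w 30.6
tilt fix wx,wy [-0.001  0.005  0.   ]
pocket_green dx,dy cm [0.15 1.83] wz 0.001 or -3.141
```

View pics/w5.png

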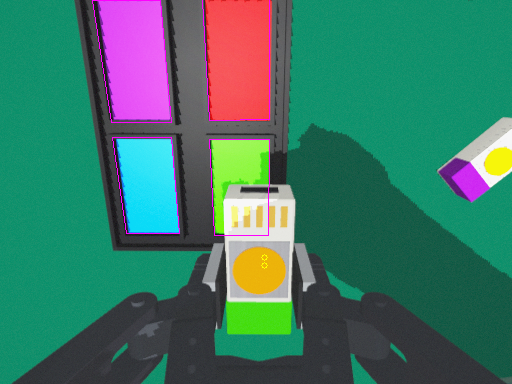

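Emit:
play_rows([
  {"claw": -0.6,"dx": 0.15,"dy": 1.75,"dz": -3,"wx": -0.001,"wy": 0.005,"wz": 0},
  {"claw": -0.6,"dx": 0,"dy": 0,"dz": -3,"wx": 0,"wy": 0,"wz": 0},
  {"claw": -0.6,"dx": 0,"dy": 0,"dz": -2,"wx": 0,"wy": 0,"wz": 0},
  {"claw": -0.6,"dx": 0,"dy": 0,"dz": -1,"wx": 0,"wy": 0,"wz": 0},
  {"claw": -0.6,"dx": 0,"dy": 0,"dz": 0,"wx": 0,"wy": 0,"wz": 0},
])

```text
time: 8.22
eef_pos: [0.4483, 0.2431, 0.0645]
eef_rot: [-2.105, 0.242, 2.101]
contact_force: [0.4, 0.0, -1.2]
grip_width: 0.363
```

```bash
python3 go.py pocket_green; python3 wv.py w6 pocket_green;python3 - <<'E'
from cell import arm; import cv2
cv2.imwrite("pics/s6.png",cv2.resize(arm.capture("side")["color"][200:360,110:310],None,fx=3,fy=3))
E
```

```text
t 8.22 pos [0.4483 0.2431 0.0645] toolx [ 0.002 -0.003 -1.   ] jaw deg -102.9 q [-0.28  0.49 -0.34  2.02  0.26  0.68 -2.58] F [ 0.4  0.  -1.2] w 30.9
tilt fix wx,wy [0.003 0.002 0.   ]
pocket_green dx,dy cm [-0.18  0.7 ] wz 0.012 or -3.129
```

View pics/w6.png

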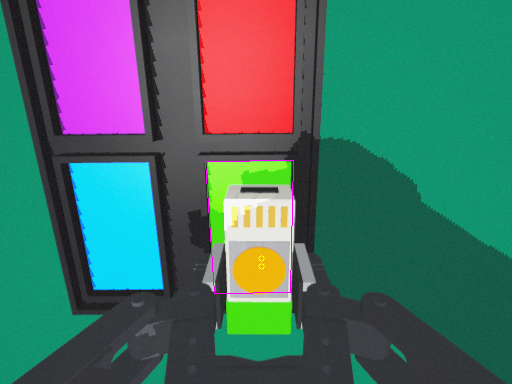

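View pics/s6.png

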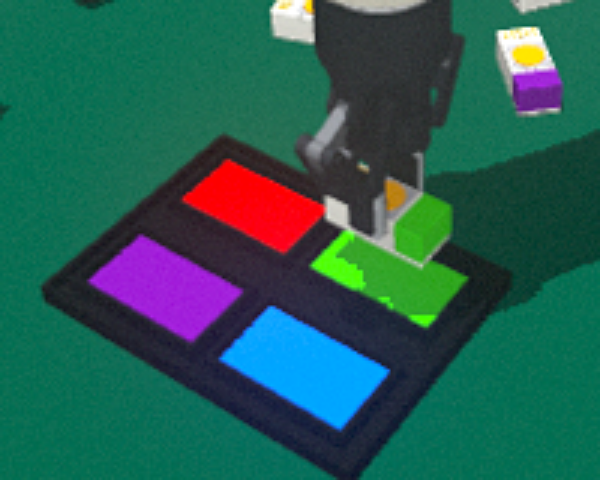

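Emit:
play_rows([
  {"claw": -0.6,"dx": -0.2,"dy": 0.7,"dz": 0,"wx": 0.003,"wy": 0.002,"wz": 0.012},
  {"claw": -0.6,"dx": 0,"dy": 0,"dz": 0,"wx": 0,"wy": 0,"wz": 0},
  {"claw": -0.6,"dx": 0,"dy": 0,"dz": -1.5,"wx": 0,"wy": 0,"wz": 0},
  {"claw": -0.6,"dx": 0,"dy": 0,"dz": -0.9,"wx": 0,"wy": 0,"wz": 0},
  {"claw": -0.6,"dx": 0,"dy": 0,"dz": -0.3,"wx": 0,"wy": 0,"wz": 0},
  {"claw": -0.6,"dx": 0,"dy": 0,"dz": 0,"wx": 0,"wy": 0,"wz": 0},
])

```text
time: 9.07
eef_pos: [0.447, 0.2512, 0.0374]
eef_rot: [-2.111, 0.224, 2.106]
contact_force: [0.2, -0.1, -1.4]
grip_width: 0.367
```

```bash
python3 go.py pocket_green; python3 wv.py w7 pocket_green
```

```text
t 9.07 pos [0.447  0.2512 0.0374] toolx [ 0.002  0.001 -1.   ] jaw deg -102.2 q [-0.3   0.54 -0.33  2.02  0.29  0.62 -2.61] F [ 0.2 -0.1 -1.4] w 31.2
tilt fix wx,wy [-0.001  0.002  0.   ]
pocket_green dx,dy cm [-0.05 -0.11] wz -0.001 or 3.141
```

View pics/w7.png

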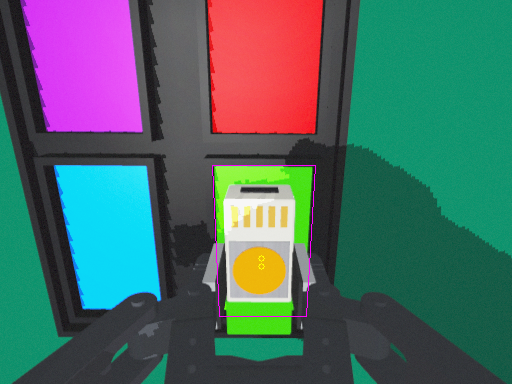

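```bash
python3 - <<'E'
import cv2
im=cv2.imread("pics/w7.png")[140:384,30:380]
cv2.imwrite("pics/w7z.png",cv2.resize(im,None,fx=2.2,fy=2.2,interpolation=cv2.INTER_NEAREST))
E
```

```text
(no output)
```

View pics/w7z.png

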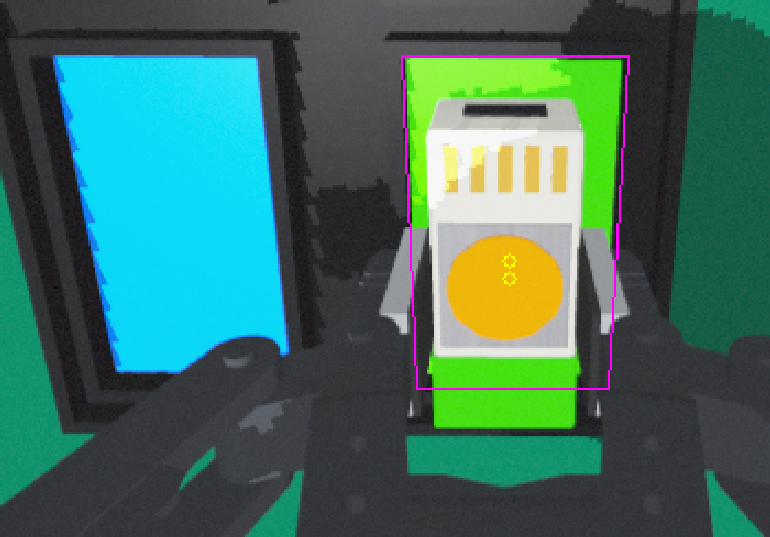

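Centred over the green pocket, with the underside about 7 mm above its floor. I'll lower it and release.

Emit:
play_rows([
  {"claw": -0.6,"dx": 0,"dy": -0.1,"dz": -0.4,"wx": 0,"wy": 0.002,"wz": 0},
  {"claw": -0.6,"dx": 0,"dy": 0,"dz": -0.25,"wx": 0,"wy": 0,"wz": 0},
  {"claw": -0.6,"dx": 0,"dy": 0,"dz": 0,"wx": 0,"wy": 0,"wz": 0},
  {"claw": -0.6,"dx": 0,"dy": 0,"dz": 0,"wx": 0,"wy": 0,"wz": 0},
])

```text
time: 9.62
eef_pos: [0.4474, 0.2502, 0.0311]
eef_rot: [-2.109, 0.224, 2.107]
contact_force: [-0.2, -0.0, -0.3]
grip_width: 0.363
```

```bash
python3 go.py pocket_green
```

```text
t 9.62 pos [0.4474 0.2502 0.0311] toolx [ 0.001  0.002 -1.   ] jaw deg -102.2 q [-0.3   0.55 -0.32  2.02  0.29  0.61 -2.61] F [-0.2 -0.  -0.3] w 30.9
tilt fix wx,wy [-0.002  0.001  0.   ]
pocket_green dx,dy cm [-0.09 -0.02] wz -0.001 or 3.141
```

Emit:
play_rows([
  {"claw": 0.15,"dx": 0,"dy": 0,"dz": 0,"wx": 0,"wy": 0,"wz": 0},
  {"claw": 0.15,"dx": 0,"dy": 0,"dz": 0,"wx": 0,"wy": 0,"wz": 0},
  {"claw": 0.15,"dx": 0,"dy": 0,"dz": 0,"wx": 0,"wy": 0,"wz": 0},
  {"claw": 0.15,"dx": 0,"dy": 0,"dz": 2,"wx": 0,"wy": 0,"wz": 0},
  {"claw": 0.3,"dx": 0,"dy": 0,"dz": 4,"wx": 0,"wy": 0,"wz": 0},
  {"claw": 0.3,"dx": 0,"dy": 0,"dz": 4,"wx": 0,"wy": 0,"wz": 0},
  {"claw": 0.3,"dx": 0,"dy": 0,"dz": 2,"wx": 0,"wy": 0,"wz": 0},
  {"claw": 0.3,"dx": 0,"dy": 0,"dz": 0,"wx": 0,"wy": 0,"wz": 0},
])

```text
time: 10.62
eef_pos: [0.447, 0.2502, 0.1549]
eef_rot: [-2.109, 0.223, 2.107]
contact_force: [0.7, -0.3, 0.5]
grip_width: 0.651
```

```bash
python3 go.py module_purple module_blue; python3 wv.py w8 pocket_green
```

```text
t 10.62 pos [0.447  0.2502 0.1549] toolx [ 0.001  0.002 -1.   ] jaw deg -102.2 q [-0.23  0.35 -0.4   1.96  0.18  0.87 -2.51] F [ 0.7 -0.3  0.5] w 55.3
tilt fix wx,wy [-0.002  0.001  0.   ]
module_purple dx,dy cm [ -2.04 -22.16] wz -0.823 or 2.318
module_blue dx,dy cm [ -0.33 -34.35] wz 0.983 or -2.158
```

View pics/w8.png

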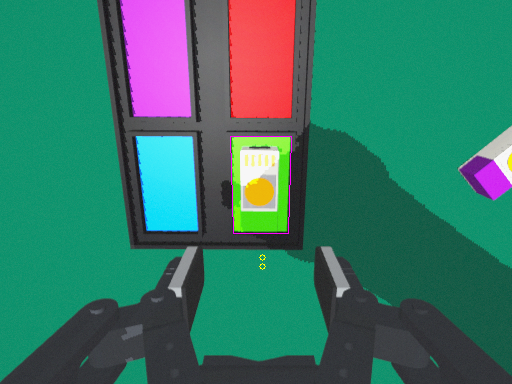

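Emit:
play_rows([
  {"claw": 0.3,"dx": -0.14,"dy": -1.55,"dz": 0,"wx": 0,"wy": 0,"wz": 0.16},
  {"claw": 0.3,"dx": -0.14,"dy": -1.55,"dz": 0,"wx": 0,"wy": 0,"wz": 0.16},
  {"claw": 0.3,"dx": -0.14,"dy": -1.55,"dz": 0,"wx": 0,"wy": 0,"wz": 0.16},
  {"claw": 0.3,"dx": -0.14,"dy": -1.55,"dz": 0,"wx": 0,"wy": 0,"wz": 0.16},
  {"claw": 0.3,"dx": -0.14,"dy": -1.55,"dz": 0,"wx": 0,"wy": 0,"wz": 0.16},
  {"claw": 0.3,"dx": -0.14,"dy": -1.55,"dz": 0,"wx": 0,"wy": 0,"wz": 0.16},
  {"claw": 0.3,"dx": -0.14,"dy": -1.55,"dz": 0,"wx": 0,"wy": 0,"wz": 0.16},
  {"claw": 0.3,"dx": -0.14,"dy": -1.55,"dz": 0,"wx": 0,"wy": 0,"wz": 0.16},
  {"claw": 0.3,"dx": -0.14,"dy": -1.55,"dz": 0,"wx": 0,"wy": 0,"wz": 0.16},
  {"claw": 0.3,"dx": -0.14,"dy": -1.55,"dz": 0,"wx": 0,"wy": 0,"wz": 0.16},
  {"claw": 0.3,"dx": -0.14,"dy": -1.55,"dz": 0,"wx": 0,"wy": 0,"wz": 0.16},
  {"claw": 0.3,"dx": -0.14,"dy": -1.55,"dz": 0,"wx": 0,"wy": 0,"wz": 0.16},
  {"claw": 0.3,"dx": -0.14,"dy": -1.55,"dz": 0,"wx": 0,"wy": 0,"wz": 0.16},
  {"claw": 0.3,"dx": -0.14,"dy": -1.55,"dz": 0,"wx": 0,"wy": 0,"wz": 0.16},
  {"claw": 0.3,"dx": 0,"dy": 0,"dz": 0,"wx": 0,"wy": 0,"wz": 0},
])

```text
time: 12.55
eef_pos: [0.4184, 0.0253, 0.1395]
eef_rot: [0.797, 1.417, -0.822]
contact_force: [0.1, -0.2, -0.3]
grip_width: 0.647
```

```bash
python3 go.py module_purple; python3 wv.py w9 module_purple
```

```text
t 12.55 pos [0.4184 0.0253 0.1395] toolx [-0.01  -0.012 -1.   ] jaw deg 30.5 q [ 0.56  0.28 -0.78  2.17  0.28  0.81  0.13] F [ 0.1 -0.2 -0.3] w 55.0
tilt fix wx,wy [ 0.012 -0.01   0.   ]
module_purple dx,dy cm [0.82 0.33] wz 0.003 or -3.139
```

View pics/w9.png

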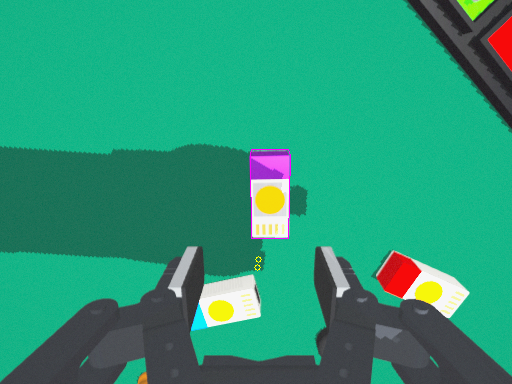

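Emit:
play_rows([
  {"claw": 0.3,"dx": 0.8,"dy": 0.3,"dz": -3,"wx": 0.012,"wy": -0.01,"wz": 0},
  {"claw": 0.3,"dx": 0,"dy": 0,"dz": -3,"wx": 0,"wy": 0,"wz": 0},
  {"claw": 0.3,"dx": 0,"dy": 0,"dz": -2,"wx": 0,"wy": 0,"wz": 0},
  {"claw": 0.3,"dx": 0,"dy": 0,"dz": 0,"wx": 0,"wy": 0,"wz": 0},
])

```text
time: 13.1
eef_pos: [0.4266, 0.0322, 0.0565]
eef_rot: [0.822, 1.411, -0.82]
contact_force: [-0.2, -0.2, 0.1]
grip_width: 0.652
```

```bash
python3 go.py module_purple; python3 wv.py w10 module_purple
```

```text
t 13.1 pos [0.4266 0.0322 0.0565] toolx [ 0.     0.002 -1.   ] jaw deg 29.6 q [ 0.43  0.45 -0.66  2.2   0.47  0.63 -0.06] F [-0.2 -0.2  0.1] w 55.4
tilt fix wx,wy [-0.002  0.     0.   ]
module_purple dx,dy cm [-0.   -0.36] wz 0.018 or -3.123
```

View pics/w10.png

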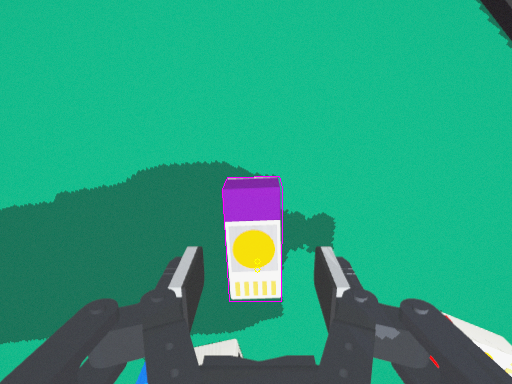

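Emit:
play_rows([
  {"claw": 0.3,"dx": 0,"dy": -0.36,"dz": 0,"wx": 0,"wy": 0,"wz": 0.018},
  {"claw": 0.3,"dx": 0,"dy": 0,"dz": 0,"wx": 0,"wy": 0,"wz": 0},
  {"claw": 0.3,"dx": 0,"dy": 0,"dz": -1.5,"wx": 0,"wy": 0,"wz": 0},
  {"claw": 0.3,"dx": 0,"dy": 0,"dz": -1.5,"wx": 0,"wy": 0,"wz": 0},
  {"claw": 0.3,"dx": 0,"dy": 0,"dz": -0.3,"wx": 0,"wy": 0,"wz": 0},
  {"claw": 0.3,"dx": 0,"dy": 0,"dz": 0,"wx": 0,"wy": 0,"wz": 0},
])

```text
time: 13.9
eef_pos: [0.4279, 0.0285, 0.0234]
eef_rot: [0.81, 1.413, -0.805]
contact_force: [0.2, 0.8, -0.2]
grip_width: 0.65
```

```bash
python3 go.py module_purple
```

```text
t 13.9 pos [0.4279 0.0285 0.0234] toolx [ 0.003  0.001 -1.   ] jaw deg 30.6 q [ 0.38  0.52 -0.6   2.22  0.56  0.56 -0.11] F [ 0.2  0.8 -0.2] w 55.3
tilt fix wx,wy [-0.001  0.003  0.   ]
module_purple dx,dy cm [-0.13  0.01] wz 0.001 or -3.141
```

Emit:
play_rows([
  {"claw": 0.3,"dx": -0.1,"dy": 0,"dz": -0.3,"wx": 0,"wy": 0.002,"wz": 0},
  {"claw": 0.3,"dx": 0,"dy": 0,"dz": 0,"wx": 0,"wy": 0,"wz": 0},
  {"claw": -0.6,"dx": 0,"dy": 0,"dz": 0,"wx": 0,"wy": 0,"wz": 0},
  {"claw": -0.6,"dx": 0,"dy": 0,"dz": 0,"wx": 0,"wy": 0,"wz": 0},
  {"claw": -0.6,"dx": 0,"dy": 0,"dz": 0,"wx": 0,"wy": 0,"wz": 0},
  {"claw": -0.6,"dx": 0,"dy": 0,"dz": 0,"wx": 0,"wy": 0,"wz": 0},
])

```text
time: 14.65
eef_pos: [0.4271, 0.0284, 0.021]
eef_rot: [0.81, 1.414, -0.806]
contact_force: [0.3, 0.2, -1.4]
grip_width: 0.363
```

Emit:
play_rows([
  {"claw": -0.6,"dx": 0,"dy": 0,"dz": 2,"wx": 0,"wy": 0,"wz": 0},
  {"claw": -0.6,"dx": 0,"dy": 0,"dz": 4,"wx": 0,"wy": 0,"wz": 0},
  {"claw": -0.6,"dx": 0,"dy": 0,"dz": 4,"wx": 0,"wy": 0,"wz": 0},
  {"claw": -0.6,"dx": 0.3,"dy": 0.5,"dz": 2,"wx": 0,"wy": 0,"wz": 0},
  {"claw": -0.6,"dx": 1.5,"dy": 3,"dz": 0,"wx": 0,"wy": 0,"wz": 0.09},
  {"claw": -0.6,"dx": 1.5,"dy": 3,"dz": 0,"wx": 0,"wy": 0,"wz": 0.09},
  {"claw": -0.6,"dx": 1.5,"dy": 3,"dz": 0,"wx": 0,"wy": 0,"wz": 0.09},
  {"claw": -0.6,"dx": 1.5,"dy": 3,"dz": 0,"wx": 0,"wy": 0,"wz": 0.09},
  {"claw": -0.6,"dx": 1.5,"dy": 3,"dz": 0,"wx": 0,"wy": 0,"wz": 0.09},
  {"claw": -0.6,"dx": 1.5,"dy": 3,"dz": 0,"wx": 0,"wy": 0,"wz": 0.09},
  {"claw": -0.6,"dx": 1.5,"dy": 3,"dz": 0,"wx": 0,"wy": 0,"wz": 0.09},
  {"claw": -0.6,"dx": 1.5,"dy": 3,"dz": 0,"wx": 0,"wy": 0,"wz": 0.09},
  {"claw": -0.6,"dx": 1,"dy": 2,"dz": 0,"wx": 0,"wy": 0,"wz": 0.09},
  {"claw": -0.6,"dx": 0,"dy": 0,"dz": 0,"wx": 0,"wy": 0,"wz": 0},
])

```text
time: 16.4
eef_pos: [0.5623, 0.3004, 0.1432]
eef_rot: [0.161, 1.565, -0.161]
contact_force: [0.8, -1.3, -1.7]
grip_width: 0.364
```

```bash
python3 go.py pocket_purple; python3 wv.py w11 pocket_green pocket_red pocket_blue pocket_purple
```

```text
t 16.4 pos [0.5623 0.3004 0.1432] toolx [-0.  0. -1.] jaw deg 78.2 q [ 0.07  0.71 -0.88  1.64  0.61  1.09  0.38] F [ 0.8 -1.3 -1.7] w 30.9
tilt fix wx,wy [-0. -0. -0.]
pocket_purple dx,dy cm [0.58 0.98] wz -0.003 or 3.139
```

View pics/w11.png

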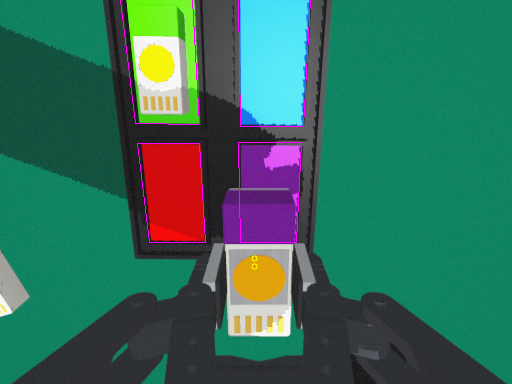

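Emit:
play_rows([
  {"claw": -0.6,"dx": 0.55,"dy": 0.95,"dz": -2,"wx": 0,"wy": 0,"wz": 0},
  {"claw": -0.6,"dx": 0,"dy": 0,"dz": -3,"wx": 0,"wy": 0,"wz": 0},
  {"claw": -0.6,"dx": 0,"dy": 0,"dz": -2.5,"wx": 0,"wy": 0,"wz": 0},
  {"claw": -0.6,"dx": 0,"dy": 0,"dz": 0,"wx": 0,"wy": 0,"wz": 0},
])

```text
time: 16.95
eef_pos: [0.5677, 0.3067, 0.063]
eef_rot: [0.165, 1.565, -0.17]
contact_force: [-0.3, -0.7, 0.0]
grip_width: 0.359
```

```bash
python3 go.py pocket_purple; python3 wv.py w12 pocket_purple
```

```text
t 16.95 pos [0.5677 0.3067 0.063 ] toolx [-0.001 -0.003 -1.   ] jaw deg 77.8 q [ 0.01  0.81 -0.81  1.66  0.69  0.98  0.31] F [-0.3 -0.7  0. ] w 30.5
tilt fix wx,wy [ 0.003 -0.001  0.   ]
pocket_purple dx,dy cm [0.05 0.35] wz 0.005 or -3.136
```

View pics/w12.png

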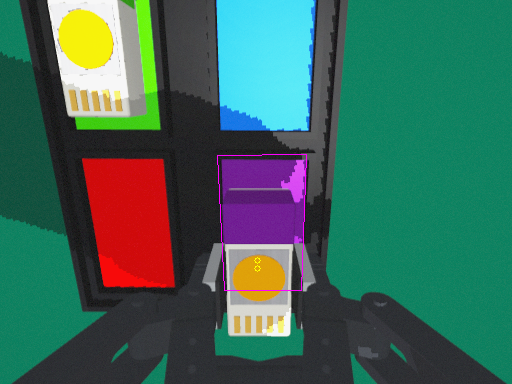

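Emit:
play_rows([
  {"claw": -0.6,"dx": 0,"dy": 0.35,"dz": 0,"wx": 0.003,"wy": 0,"wz": 0.005},
  {"claw": -0.6,"dx": 0,"dy": 0,"dz": 0,"wx": 0,"wy": 0,"wz": 0},
  {"claw": -0.6,"dx": 0,"dy": 0,"dz": -1.5,"wx": 0,"wy": 0,"wz": 0},
  {"claw": -0.6,"dx": 0,"dy": 0,"dz": -1.0,"wx": 0,"wy": 0,"wz": 0},
  {"claw": -0.6,"dx": 0,"dy": 0,"dz": -0.3,"wx": 0,"wy": 0,"wz": 0},
  {"claw": -0.6,"dx": 0,"dy": 0,"dz": 0,"wx": 0,"wy": 0,"wz": 0},
])

```text
time: 17.75
eef_pos: [0.5691, 0.311, 0.0363]
eef_rot: [0.165, 1.562, -0.162]
contact_force: [-0.2, -0.3, -0.9]
grip_width: 0.355
```

```bash
python3 go.py pocket_purple
```

```text
t 17.75 pos [0.5691 0.311  0.0363] toolx [ 0.003  0.002 -1.   ] jaw deg 78.0 q [-0.01  0.85 -0.79  1.66  0.72  0.94  0.29] F [-0.2 -0.3 -0.9] w 30.2
tilt fix wx,wy [-0.002  0.003  0.   ]
pocket_purple dx,dy cm [-0.1  -0.09] wz 0.001 or -3.141
```

Emit:
play_rows([
  {"claw": -0.6,"dx": -0.1,"dy": -0.1,"dz": -0.3,"wx": -0.002,"wy": 0.003,"wz": 0},
  {"claw": -0.6,"dx": 0,"dy": 0,"dz": -0.2,"wx": 0,"wy": 0,"wz": 0},
  {"claw": -0.6,"dx": 0,"dy": 0,"dz": 0,"wx": 0,"wy": 0,"wz": 0},
  {"claw": -0.6,"dx": 0,"dy": 0,"dz": 0,"wx": 0,"wy": 0,"wz": 0},
])

```text
time: 18.25
eef_pos: [0.5683, 0.3101, 0.0314]
eef_rot: [0.164, 1.564, -0.164]
contact_force: [0.5, -0.3, -1.2]
grip_width: 0.365
```

Emit:
play_rows([
  {"claw": 0.15,"dx": 0,"dy": 0,"dz": 0,"wx": 0,"wy": 0,"wz": 0},
  {"claw": 0.15,"dx": 0,"dy": 0,"dz": 0,"wx": 0,"wy": 0,"wz": 0},
  {"claw": 0.15,"dx": 0,"dy": 0,"dz": 0,"wx": 0,"wy": 0,"wz": 0},
  {"claw": 0.15,"dx": 0,"dy": 0,"dz": 2,"wx": 0,"wy": 0,"wz": 0},
  {"claw": 0.3,"dx": 0,"dy": 0,"dz": 4,"wx": 0,"wy": 0,"wz": 0},
  {"claw": 0.3,"dx": 0,"dy": 0,"dz": 4,"wx": 0,"wy": 0,"wz": 0},
  {"claw": 0.3,"dx": 0,"dy": 0,"dz": 2,"wx": 0,"wy": 0,"wz": 0},
  {"claw": 0.3,"dx": 0,"dy": 0,"dz": 0,"wx": 0,"wy": 0,"wz": 0},
])

```text
time: 19.25
eef_pos: [0.5681, 0.3109, 0.1601]
eef_rot: [0.164, 1.562, -0.162]
contact_force: [-0.1, -0.5, -0.7]
grip_width: 0.652
```

```bash
python3 go.py module_red module_blue; python3 wv.py w13 pocket_purple
```

```text
t 19.25 pos [0.5681 0.3109 0.1601] toolx [ 0.003  0.001 -1.   ] jaw deg 78.1 q [ 0.05  0.71 -0.89  1.6   0.59  1.12  0.38] F [-0.1 -0.5 -0.7] w 55.4
tilt fix wx,wy [-0.001  0.003  0.   ]
module_red dx,dy cm [  3.09 -28.65] wz 0.301 or -2.841
module_blue dx,dy cm [-12.44 -40.42] wz 0.978 or -2.163
```

View pics/w13.png

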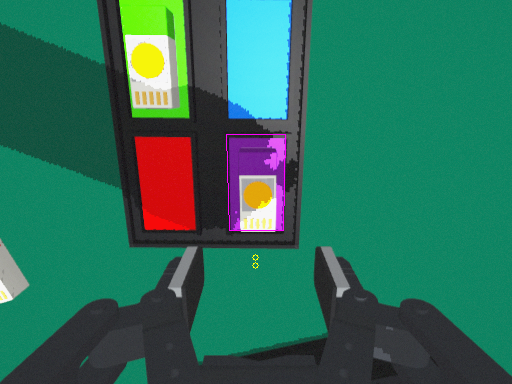

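Emit:
play_rows([
  {"claw": 0.3,"dx": 0.37,"dy": -2.5,"dz": 0,"wx": 0,"wy": 0,"wz": 0.035},
  {"claw": 0.3,"dx": 0.37,"dy": -3.5,"dz": 0,"wx": 0,"wy": 0,"wz": 0.035},
  {"claw": 0.3,"dx": 0.37,"dy": -3.5,"dz": 0,"wx": 0,"wy": 0,"wz": 0.035},
  {"claw": 0.3,"dx": 0.37,"dy": -3.5,"dz": 0,"wx": 0,"wy": 0,"wz": 0.035},
  {"claw": 0.3,"dx": 0.37,"dy": -3.5,"dz": 0,"wx": 0,"wy": 0,"wz": 0.035},
  {"claw": 0.3,"dx": 0.37,"dy": -3.5,"dz": 0,"wx": 0,"wy": 0,"wz": 0.035},
  {"claw": 0.3,"dx": 0.37,"dy": -3.5,"dz": 0,"wx": 0,"wy": 0,"wz": 0.035},
  {"claw": 0.3,"dx": 0.37,"dy": -2.5,"dz": 0,"wx": 0,"wy": 0,"wz": 0.035},
  {"claw": 0.3,"dx": 0,"dy": -1.5,"dz": 0,"wx": 0,"wy": 0,"wz": 0.02},
  {"claw": 0.3,"dx": 0,"dy": 0,"dz": 0,"wx": 0,"wy": 0,"wz": 0},
])

```text
time: 20.55
eef_pos: [0.5918, 0.025, 0.1475]
eef_rot: [-0.082, 1.585, 0.08]
contact_force: [0.3, 0.7, -0.0]
grip_width: 0.652
```

```bash
python3 go.py module_red; python3 wv.py w14 module_red
```

```text
t 20.55 pos [0.5918 0.025  0.1475] toolx [-0.015 -0.002 -1.   ] jaw deg 95.9 q [ 0.6   0.67 -0.97  1.74  0.62  1.08  1.09] F [ 0.3  0.7 -0. ] w 55.4
tilt fix wx,wy [ 0.002 -0.015  0.   ]
module_red dx,dy cm [ 0.71 -0.06] wz -0.01 or 3.131
```

View pics/w14.png

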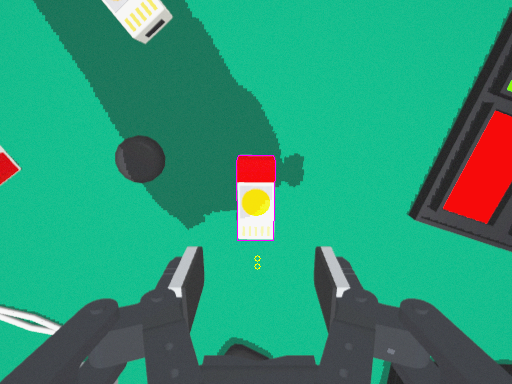

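Emit:
play_rows([
  {"claw": 0.3,"dx": 0.7,"dy": -0.3,"dz": -3,"wx": 0.002,"wy": -0.015,"wz": -0.01},
  {"claw": 0.3,"dx": 0,"dy": 0,"dz": -3,"wx": 0,"wy": 0,"wz": 0},
  {"claw": 0.3,"dx": 0,"dy": 0,"dz": -2.5,"wx": 0,"wy": 0,"wz": 0},
  {"claw": 0.3,"dx": 0,"dy": 0,"dz": 0,"wx": 0,"wy": 0,"wz": 0},
])

```text
time: 21.1
eef_pos: [0.5979, 0.0277, 0.0596]
eef_rot: [-0.074, 1.57, 0.077]
contact_force: [0.3, -0.1, -0.4]
grip_width: 0.649
```

```bash
python3 go.py module_red; python3 wv.py w15 module_red
```

```text
t 21.1 pos [0.5979 0.0277 0.0596] toolx [-0.001  0.002 -1.   ] jaw deg 95.5 q [ 0.54  0.78 -0.88  1.78  0.74  0.94  1.  ] F [ 0.3 -0.1 -0.4] w 55.2
tilt fix wx,wy [-0.002 -0.001 -0.   ]
module_red dx,dy cm [ 0.1  -0.33] wz -0.003 or 3.138
```

View pics/w15.png

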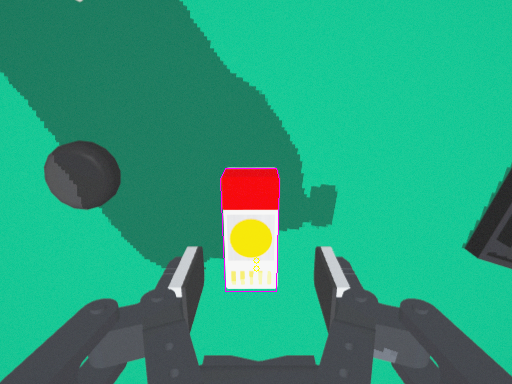

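Emit:
play_rows([
  {"claw": 0.3,"dx": 0.1,"dy": -0.35,"dz": 0,"wx": 0,"wy": 0,"wz": 0},
  {"claw": 0.3,"dx": 0,"dy": 0,"dz": 0,"wx": 0,"wy": 0,"wz": 0},
  {"claw": 0.3,"dx": 0,"dy": 0,"dz": -1.5,"wx": 0,"wy": 0,"wz": 0},
  {"claw": 0.3,"dx": 0,"dy": 0,"dz": -1.5,"wx": 0,"wy": 0,"wz": 0},
  {"claw": 0.3,"dx": 0,"dy": 0,"dz": -0.7,"wx": 0,"wy": 0,"wz": 0},
  {"claw": 0.3,"dx": 0,"dy": 0,"dz": 0,"wx": 0,"wy": 0,"wz": 0},
])

```text
time: 21.9
eef_pos: [0.6004, 0.0247, 0.0234]
eef_rot: [-0.074, 1.566, 0.077]
contact_force: [0.4, 0.4, -0.1]
grip_width: 0.647
```

```bash
python3 go.py module_red
```

```text
t 21.9 pos [0.6004 0.0247 0.0234] toolx [ 0.004  0.002 -1.   ] jaw deg 95.5 q [ 0.51  0.83 -0.84  1.79  0.78  0.89  0.98] F [ 0.4  0.4 -0.1] w 55.0
tilt fix wx,wy [-0.002  0.004  0.   ]
module_red dx,dy cm [-0.15 -0.04] wz -0.004 or 3.138
```

Emit:
play_rows([
  {"claw": 0.3,"dx": -0.15,"dy": 0,"dz": -0.25,"wx": -0.002,"wy": 0.004,"wz": 0},
  {"claw": 0.3,"dx": 0,"dy": 0,"dz": 0,"wx": 0,"wy": 0,"wz": 0},
  {"claw": -0.6,"dx": 0,"dy": 0,"dz": 0,"wx": 0,"wy": 0,"wz": 0},
  {"claw": -0.6,"dx": 0,"dy": 0,"dz": 0,"wx": 0,"wy": 0,"wz": 0},
  {"claw": -0.6,"dx": 0,"dy": 0,"dz": 0,"wx": 0,"wy": 0,"wz": 0},
  {"claw": -0.6,"dx": 0,"dy": 0,"dz": 0,"wx": 0,"wy": 0,"wz": 0},
])

```text
time: 22.65
eef_pos: [0.5992, 0.0248, 0.0215]
eef_rot: [-0.076, 1.569, 0.076]
contact_force: [-0.3, -0.5, -1.7]
grip_width: 0.361
```

Emit:
play_rows([
  {"claw": -0.6,"dx": 0,"dy": 0,"dz": 2,"wx": 0,"wy": 0,"wz": 0},
  {"claw": -0.6,"dx": 0,"dy": 0,"dz": 4,"wx": 0,"wy": 0,"wz": 0},
  {"claw": -0.6,"dx": 0,"dy": 0,"dz": 4,"wx": 0,"wy": 0,"wz": 0},
  {"claw": -0.6,"dx": 0,"dy": 0.5,"dz": 2,"wx": 0,"wy": 0,"wz": 0},
  {"claw": -0.6,"dx": -0.6,"dy": 2.7,"dz": 0,"wx": 0,"wy": 0,"wz": -0.04},
  {"claw": -0.6,"dx": -0.6,"dy": 2.7,"dz": 0,"wx": 0,"wy": 0,"wz": -0.04},
  {"claw": -0.6,"dx": -0.6,"dy": 2.7,"dz": 0,"wx": 0,"wy": 0,"wz": -0.04},
  {"claw": -0.6,"dx": -0.6,"dy": 2.7,"dz": 0,"wx": 0,"wy": 0,"wz": -0.04},
  {"claw": -0.6,"dx": -0.6,"dy": 2.7,"dz": 0,"wx": 0,"wy": 0,"wz": -0.04},
  {"claw": -0.6,"dx": -0.6,"dy": 2.7,"dz": 0,"wx": 0,"wy": 0,"wz": -0.04},
  {"claw": -0.6,"dx": -0.6,"dy": 2,"dz": 0,"wx": 0,"wy": 0,"wz": -0.04},
  {"claw": -0.6,"dx": 0,"dy": 0,"dz": 0,"wx": 0,"wy": 0,"wz": 0},
])

```text
time: 24.15
eef_pos: [0.5533, 0.2202, 0.1519]
eef_rot: [0.15, 1.564, -0.149]
contact_force: [1.2, -0.7, -1.0]
grip_width: 0.359
```

```bash
python3 go.py pocket_red; python3 wv.py w16 pocket_red
```

```text
t 24.15 pos [0.5533 0.2202 0.1519] toolx [ 0.001  0.    -1.   ] jaw deg 79.1 q [ 0.24  0.64 -0.92  1.75  0.58  1.05  0.49] F [ 1.2 -0.7 -1. ] w 30.5
tilt fix wx,wy [-0.     0.001  0.   ]
pocket_red dx,dy cm [-0.12  0.72] wz -0.014 or 3.128
```

View pics/w16.png

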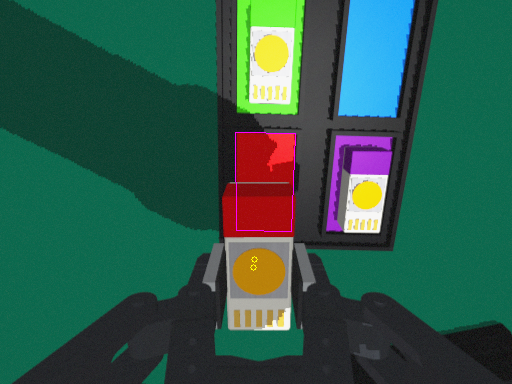

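Emit:
play_rows([
  {"claw": -0.6,"dx": -0.15,"dy": 0.5,"dz": -3,"wx": 0,"wy": 0.001,"wz": -0.014},
  {"claw": -0.6,"dx": 0,"dy": 0,"dz": -3,"wx": 0,"wy": 0,"wz": 0},
  {"claw": -0.6,"dx": 0,"dy": 0,"dz": -2.5,"wx": 0,"wy": 0,"wz": 0},
  {"claw": -0.6,"dx": 0,"dy": 0,"dz": 0,"wx": 0,"wy": 0,"wz": 0},
])

```text
time: 24.7
eef_pos: [0.554, 0.2199, 0.0649]
eef_rot: [0.161, 1.563, -0.164]
contact_force: [-0.8, 0.5, -0.9]
grip_width: 0.359
```

```bash
python3 go.py pocket_red; python3 wv.py w17 pocket_red
```

```text
t 24.7 pos [0.554  0.2199 0.0649] toolx [ 0.001 -0.002 -1.   ] jaw deg 78.1 q [ 0.17  0.74 -0.83  1.79  0.68  0.92  0.4 ] F [-0.8  0.5 -0.9] w 30.6
tilt fix wx,wy [0.002 0.001 0.   ]
pocket_red dx,dy cm [-0.19  0.74] wz 0.003 or -3.139
```

View pics/w17.png

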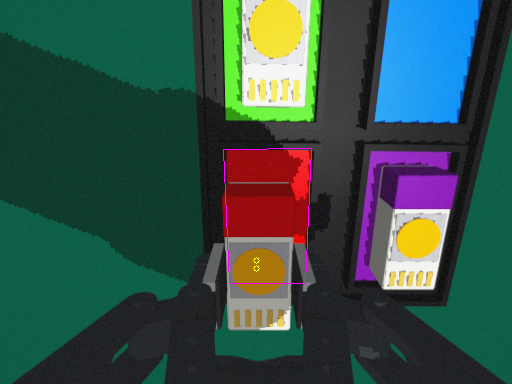

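Emit:
play_rows([
  {"claw": -0.6,"dx": -0.2,"dy": 0.75,"dz": 0,"wx": 0.002,"wy": 0,"wz": 0.003},
  {"claw": -0.6,"dx": 0,"dy": 0,"dz": 0,"wx": 0,"wy": 0,"wz": 0},
  {"claw": -0.6,"dx": 0,"dy": 0,"dz": -1.5,"wx": 0,"wy": 0,"wz": 0},
  {"claw": -0.6,"dx": 0,"dy": 0,"dz": -1.0,"wx": 0,"wy": 0,"wz": 0},
  {"claw": -0.6,"dx": 0,"dy": 0,"dz": -0.3,"wx": 0,"wy": 0,"wz": 0},
  {"claw": -0.6,"dx": 0,"dy": 0,"dz": 0,"wx": 0,"wy": 0,"wz": 0},
])

```text
time: 25.5
eef_pos: [0.5537, 0.2282, 0.0386]
eef_rot: [0.162, 1.56, -0.159]
contact_force: [0.2, 1.1, -2.2]
grip_width: 0.363
```

```bash
python3 go.py pocket_red
```

```text
t 25.5 pos [0.5537 0.2282 0.0386] toolx [ 0.005  0.001 -1.   ] jaw deg 78.3 q [ 0.14  0.78 -0.8   1.8   0.72  0.88  0.37] F [ 0.2  1.1 -2.2] w 30.9
tilt fix wx,wy [-0.001  0.005  0.   ]
pocket_red dx,dy cm [-0.16 -0.08] wz 0.0 or -3.141
```

Emit:
play_rows([
  {"claw": -0.6,"dx": -0.15,"dy": -0.1,"dz": -0.4,"wx": 0,"wy": 0.005,"wz": 0},
  {"claw": -0.6,"dx": 0,"dy": 0,"dz": -0.25,"wx": 0,"wy": 0,"wz": 0},
  {"claw": -0.6,"dx": 0,"dy": 0,"dz": 0,"wx": 0,"wy": 0,"wz": 0},
  {"claw": -0.6,"dx": 0,"dy": 0,"dz": 0,"wx": 0,"wy": 0,"wz": 0},
])

```text
time: 26.0
eef_pos: [0.5523, 0.2271, 0.032]
eef_rot: [0.162, 1.564, -0.16]
contact_force: [-0.5, 0.1, -0.8]
grip_width: 0.361
```

Emit:
play_rows([
  {"claw": 0.15,"dx": 0,"dy": 0,"dz": 0,"wx": 0,"wy": 0,"wz": 0},
  {"claw": 0.15,"dx": 0,"dy": 0,"dz": 0,"wx": 0,"wy": 0,"wz": 0},
  {"claw": 0.15,"dx": 0,"dy": 0,"dz": 0,"wx": 0,"wy": 0,"wz": 0},
  {"claw": 0.15,"dx": 0,"dy": 0,"dz": 2,"wx": 0,"wy": 0,"wz": 0},
  {"claw": 0.3,"dx": 0,"dy": 0,"dz": 4,"wx": 0,"wy": 0,"wz": 0},
  {"claw": 0.3,"dx": 0,"dy": 0,"dz": 4,"wx": 0,"wy": 0,"wz": 0},
  {"claw": 0.3,"dx": 0,"dy": 0,"dz": 2,"wx": 0,"wy": 0,"wz": 0},
  {"claw": 0.3,"dx": 0,"dy": 0,"dz": 0,"wx": 0,"wy": 0,"wz": 0},
])

```text
time: 27.0
eef_pos: [0.5521, 0.2279, 0.1605]
eef_rot: [0.162, 1.562, -0.158]
contact_force: [0.9, -0.2, -1.7]
grip_width: 0.65
```

```bash
python3 go.py module_blue; python3 wv.py w18 pocket_red
```

```text
t 27.0 pos [0.5521 0.2279 0.1605] toolx [ 0.003  0.002 -1.   ] jaw deg 78.3 q [ 0.23  0.63 -0.92  1.74  0.57  1.06  0.48] F [ 0.9 -0.2 -1.7] w 55.2
tilt fix wx,wy [-0.002  0.003  0.   ]
module_blue dx,dy cm [-10.84 -32.12] wz 0.974 or -2.167
```

View pics/w18.png

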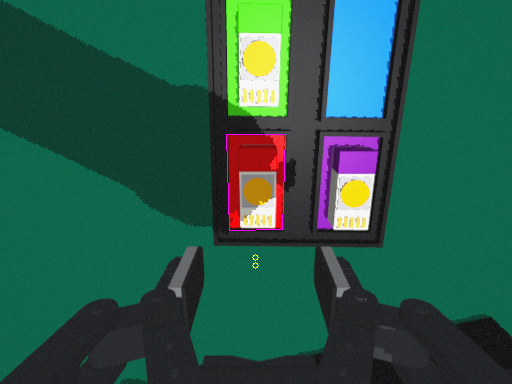

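Emit:
play_rows([
  {"claw": 0.3,"dx": -1.05,"dy": -3.0,"dz": 0,"wx": 0,"wy": 0,"wz": 0.095},
  {"claw": 0.3,"dx": -1.05,"dy": -3.1,"dz": 0,"wx": 0,"wy": 0,"wz": 0.095},
  {"claw": 0.3,"dx": -1.05,"dy": -3.1,"dz": 0,"wx": 0,"wy": 0,"wz": 0.095},
  {"claw": 0.3,"dx": -1.05,"dy": -3.1,"dz": 0,"wx": 0,"wy": 0,"wz": 0.095},
  {"claw": 0.3,"dx": -1.05,"dy": -3.1,"dz": 0,"wx": 0,"wy": 0,"wz": 0.095},
  {"claw": 0.3,"dx": -1.05,"dy": -3.1,"dz": 0,"wx": 0,"wy": 0,"wz": 0.095},
  {"claw": 0.3,"dx": -1.05,"dy": -3.1,"dz": 0,"wx": 0,"wy": 0,"wz": 0.095},
  {"claw": 0.3,"dx": -1.05,"dy": -3.1,"dz": 0,"wx": 0,"wy": 0,"wz": 0.095},
  {"claw": 0.3,"dx": -1.05,"dy": -3.1,"dz": 0,"wx": 0,"wy": 0,"wz": 0.095},
  {"claw": 0.3,"dx": -1.0,"dy": -2.5,"dz": 0,"wx": 0,"wy": 0,"wz": 0.095},
  {"claw": 0.3,"dx": 0,"dy": 0,"dz": 0,"wx": 0,"wy": 0,"wz": 0},
])

```text
time: 28.42
eef_pos: [0.4368, -0.0849, 0.15]
eef_rot: [-0.605, 1.498, 0.615]
contact_force: [0.1, -0.3, 0.3]
grip_width: 0.65
```

```bash
python3 go.py module_blue; python3 wv.py w19 module_blue
```

```text
t 28.43 pos [ 0.4368 -0.0849  0.15  ] toolx [-0.016  0.001 -1.   ] jaw deg 134.6 q [ 1.14  0.51 -1.23  2.09  0.59  0.97  1.93] F [ 0.1 -0.3  0.3] w 55.3
tilt fix wx,wy [-0.001 -0.016 -0.   ]
module_blue dx,dy cm [ 0.69 -0.84] wz -0.008 or 3.134
```

View pics/w19.png

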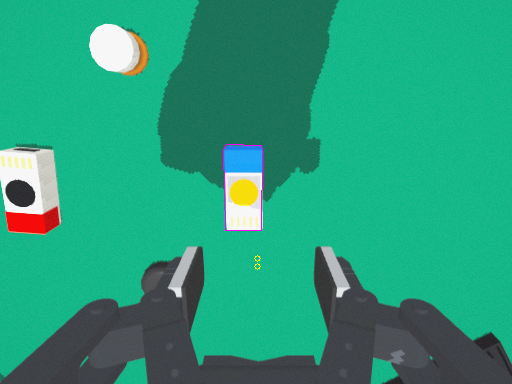

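Emit:
play_rows([
  {"claw": 0.3,"dx": 0.3,"dy": 0,"dz": -3,"wx": 0,"wy": -0.01,"wz": 0},
  {"claw": 0.3,"dx": 0.2,"dy": 0,"dz": -3,"wx": 0,"wy": 0,"wz": 0},
  {"claw": 0.3,"dx": 0.2,"dy": 0,"dz": -2.5,"wx": 0,"wy": 0,"wz": 0},
  {"claw": 0.3,"dx": 0,"dy": 0,"dz": 0,"wx": 0,"wy": 0,"wz": 0},
])

```text
time: 28.98
eef_pos: [0.4448, -0.08, 0.062]
eef_rot: [-0.604, 1.488, 0.612]
contact_force: [-0.4, 0.3, 0.9]
grip_width: 0.65
```

```bash
python3 go.py module_blue; python3 wv.py w20 module_blue
```

```text
t 28.98 pos [ 0.4448 -0.08    0.062 ] toolx [-0.006  0.003 -1.   ] jaw deg 134.5 q [ 0.96  0.64 -1.04  2.14  0.78  0.82  1.77] F [-0.4  0.3  0.9] w 55.2
tilt fix wx,wy [-0.003 -0.006 -0.   ]
module_blue dx,dy cm [-0.12 -1.33] wz -0.006 or 3.135
```

View pics/w20.png

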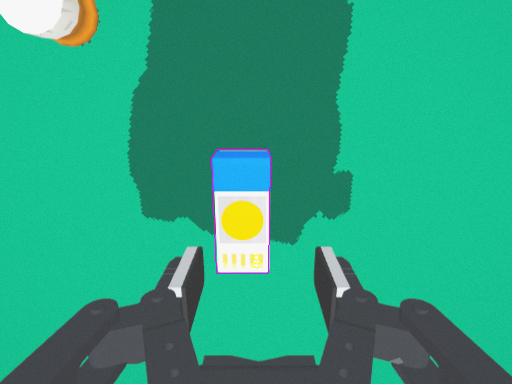

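Emit:
play_rows([
  {"claw": 0.3,"dx": -0.1,"dy": -1.3,"dz": 0,"wx": -0.003,"wy": -0.006,"wz": -0.006},
  {"claw": 0.3,"dx": 0,"dy": 0,"dz": 0,"wx": 0,"wy": 0,"wz": 0},
  {"claw": 0.3,"dx": 0,"dy": 0,"dz": -1.5,"wx": 0,"wy": 0,"wz": 0},
  {"claw": 0.3,"dx": 0,"dy": 0,"dz": -1.5,"wx": 0,"wy": 0,"wz": 0},
  {"claw": 0.3,"dx": 0,"dy": 0,"dz": -0.7,"wx": 0,"wy": 0,"wz": 0},
  {"claw": 0.3,"dx": 0,"dy": 0,"dz": 0,"wx": 0,"wy": 0,"wz": 0},
])

```text
time: 29.78
eef_pos: [0.4449, -0.0941, 0.025]
eef_rot: [-0.603, 1.483, 0.599]
contact_force: [0.2, -0.3, -0.5]
grip_width: 0.653
```

```bash
python3 go.py module_blue
```

```text
t 29.77 pos [ 0.4449 -0.0941  0.025 ] toolx [ 0.004 -0.001 -1.   ] jaw deg 134.1 q [ 0.93  0.69 -0.96  2.15  0.87  0.75  1.72] F [ 0.2 -0.3 -0.5] w 55.5
tilt fix wx,wy [0.001 0.004 0.   ]
module_blue dx,dy cm [-0.12  0.08] wz 0.001 or -3.14
```

Emit:
play_rows([
  {"claw": 0.3,"dx": -0.1,"dy": 0.1,"dz": -0.4,"wx": 0.001,"wy": 0.004,"wz": 0},
  {"claw": 0.3,"dx": 0,"dy": 0,"dz": 0,"wx": 0,"wy": 0,"wz": 0},
  {"claw": -0.6,"dx": 0,"dy": 0,"dz": 0,"wx": 0,"wy": 0,"wz": 0},
  {"claw": -0.6,"dx": 0,"dy": 0,"dz": 0,"wx": 0,"wy": 0,"wz": 0},
  {"claw": -0.6,"dx": 0,"dy": 0,"dz": 0,"wx": 0,"wy": 0,"wz": 0},
  {"claw": -0.6,"dx": 0,"dy": 0,"dz": 0,"wx": 0,"wy": 0,"wz": 0},
])

```text
time: 30.52
eef_pos: [0.4442, -0.093, 0.0215]
eef_rot: [-0.602, 1.485, 0.601]
contact_force: [0.1, 0.4, -0.1]
grip_width: 0.362
```

Emit:
play_rows([
  {"claw": -0.6,"dx": 0,"dy": 0,"dz": 2,"wx": 0,"wy": 0,"wz": 0},
  {"claw": -0.6,"dx": 0,"dy": 0,"dz": 3,"wx": 0,"wy": 0,"wz": 0},
  {"claw": -0.6,"dx": 0,"dy": 1,"dz": 3,"wx": 0,"wy": 0,"wz": 0},
  {"claw": -0.6,"dx": 0.18,"dy": 3.0,"dz": 1,"wx": 0,"wy": 0,"wz": -0.08},
  {"claw": -0.6,"dx": 0.18,"dy": 3.5,"dz": 0,"wx": 0,"wy": 0,"wz": -0.08},
  {"claw": -0.6,"dx": 0.18,"dy": 3.5,"dz": 0,"wx": 0,"wy": 0,"wz": -0.08},
  {"claw": -0.6,"dx": 0.18,"dy": 3.5,"dz": 0,"wx": 0,"wy": 0,"wz": -0.08},
  {"claw": -0.6,"dx": 0.18,"dy": 3.5,"dz": 0,"wx": 0,"wy": 0,"wz": -0.08},
  {"claw": -0.6,"dx": 0.18,"dy": 3.5,"dz": 0,"wx": 0,"wy": 0,"wz": -0.08},
  {"claw": -0.6,"dx": 0.18,"dy": 3.5,"dz": 0,"wx": 0,"wy": 0,"wz": -0.08},
  {"claw": -0.6,"dx": 0.18,"dy": 3.5,"dz": 0,"wx": 0,"wy": 0,"wz": -0.08},
  {"claw": -0.6,"dx": 0.18,"dy": 3.5,"dz": 0,"wx": 0,"wy": 0,"wz": -0.08},
  {"claw": -0.6,"dx": 0.18,"dy": 3.5,"dz": 0,"wx": 0,"wy": 0,"wz": -0.08},
  {"claw": -0.6,"dx": 0.18,"dy": 3.5,"dz": 0,"wx": 0,"wy": 0,"wz": -0.08},
  {"claw": -0.6,"dx": 0.18,"dy": 2,"dz": 0,"wx": 0,"wy": 0,"wz": -0.08},
  {"claw": -0.6,"dx": 0,"dy": 0,"dz": 0,"wx": 0,"wy": 0,"wz": 0},
])

```text
time: 32.52
eef_pos: [0.4639, 0.3297, 0.114]
eef_rot: [0.176, 1.563, -0.177]
contact_force: [-0.2, -0.4, -1.6]
grip_width: 0.363
```

```bash
python3 go.py pocket_blue; python3 wv.py w21 pocket_blue
```

```text
t 32.52 pos [0.4639 0.3297 0.114 ] toolx [ 0.    -0.001 -1.   ] jaw deg 77.1 q [-0.05  0.62 -0.83  1.84  0.56  0.94  0.22] F [-0.2 -0.4 -1.6] w 30.8
tilt fix wx,wy [0.001 0.    0.   ]
pocket_blue dx,dy cm [0.21 0.4 ] wz 0.013 or -3.128
```

View pics/w21.png

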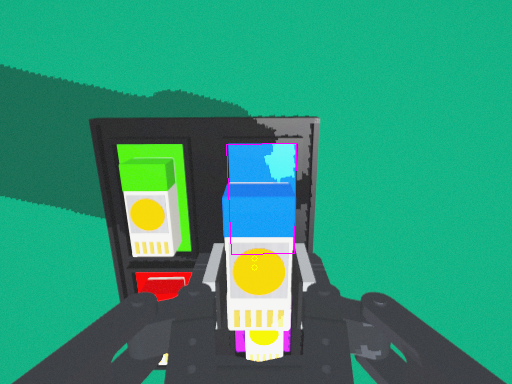

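Emit:
play_rows([
  {"claw": -0.6,"dx": 0.2,"dy": 0.4,"dz": -1.5,"wx": 0.001,"wy": 0,"wz": 0.013},
  {"claw": -0.6,"dx": 0,"dy": 0,"dz": -2,"wx": 0,"wy": 0,"wz": 0},
  {"claw": -0.6,"dx": 0,"dy": 0,"dz": -1.5,"wx": 0,"wy": 0,"wz": 0},
  {"claw": -0.6,"dx": 0,"dy": 0,"dz": 0,"wx": 0,"wy": 0,"wz": 0},
])

```text
time: 33.08
eef_pos: [0.4662, 0.3295, 0.0589]
eef_rot: [0.164, 1.566, -0.168]
contact_force: [-0.2, -1.0, -0.9]
grip_width: 0.361
```

```bash
python3 go.py pocket_blue; python3 wv.py w22 pocket_blue
```

```text
t 33.08 pos [0.4662 0.3295 0.0589] toolx [-0.002 -0.002 -1.   ] jaw deg 77.9 q [-0.09  0.7  -0.77  1.86  0.63  0.86  0.18] F [-0.2 -1.  -0.9] w 30.7
tilt fix wx,wy [ 0.002 -0.002  0.   ]
pocket_blue dx,dy cm [-0.02  0.41] wz -0.001 or 3.141
```

View pics/w22.png

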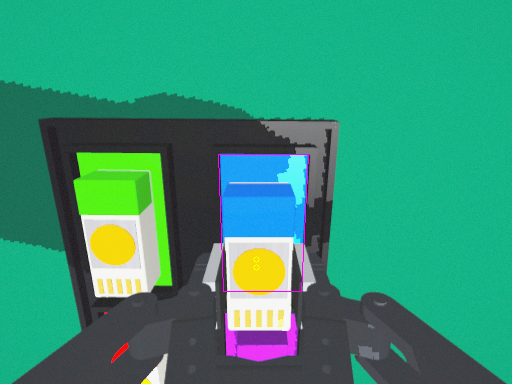

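Emit:
play_rows([
  {"claw": -0.6,"dx": 0,"dy": 0.4,"dz": 0,"wx": 0.002,"wy": -0.002,"wz": 0},
  {"claw": -0.6,"dx": 0,"dy": 0,"dz": 0,"wx": 0,"wy": 0,"wz": 0},
  {"claw": -0.6,"dx": 0,"dy": 0,"dz": -1.2,"wx": 0,"wy": 0,"wz": 0},
  {"claw": -0.6,"dx": 0,"dy": 0,"dz": -0.8,"wx": 0,"wy": 0,"wz": 0},
  {"claw": -0.6,"dx": 0,"dy": 0,"dz": -0.2,"wx": 0,"wy": 0,"wz": 0},
  {"claw": -0.6,"dx": 0,"dy": 0,"dz": 0,"wx": 0,"wy": 0,"wz": 0},
])

```text
time: 33.88
eef_pos: [0.4669, 0.3344, 0.0369]
eef_rot: [0.167, 1.562, -0.164]
contact_force: [-0.1, 0.7, -0.5]
grip_width: 0.365
```

```bash
python3 go.py pocket_blue
```

```text
t 33.88 pos [0.4669 0.3344 0.0369] toolx [ 0.002  0.001 -1.   ] jaw deg 77.9 q [-0.11  0.73 -0.74  1.86  0.66  0.82  0.15] F [-0.1  0.7 -0.5] w 31.1
tilt fix wx,wy [-0.001  0.002  0.   ]
pocket_blue dx,dy cm [-0.09 -0.08] wz -0.001 or 3.141
```

Emit:
play_rows([
  {"claw": -0.6,"dx": -0.1,"dy": -0.1,"dz": -0.3,"wx": 0,"wy": 0.002,"wz": 0},
  {"claw": -0.6,"dx": 0,"dy": 0,"dz": -0.2,"wx": 0,"wy": 0,"wz": 0},
  {"claw": -0.6,"dx": 0,"dy": 0,"dz": 0,"wx": 0,"wy": 0,"wz": 0},
  {"claw": -0.6,"dx": 0,"dy": 0,"dz": 0,"wx": 0,"wy": 0,"wz": 0},
])

```text
time: 34.38
eef_pos: [0.466, 0.3334, 0.0319]
eef_rot: [0.167, 1.564, -0.165]
contact_force: [-0.4, 0.5, -1.7]
grip_width: 0.362
```

Emit:
play_rows([
  {"claw": 0.15,"dx": 0,"dy": 0,"dz": 0,"wx": 0,"wy": 0,"wz": 0},
  {"claw": 0.15,"dx": 0,"dy": 0,"dz": 0,"wx": 0,"wy": 0,"wz": 0},
  {"claw": 0.15,"dx": 0,"dy": 0,"dz": 0,"wx": 0,"wy": 0,"wz": 0},
  {"claw": 0.15,"dx": 0,"dy": 0,"dz": 2,"wx": 0,"wy": 0,"wz": 0},
  {"claw": 0.3,"dx": 0,"dy": 0,"dz": 4,"wx": 0,"wy": 0,"wz": 0},
  {"claw": 0.3,"dx": -1,"dy": 0,"dz": 4,"wx": 0,"wy": 0,"wz": 0},
  {"claw": 0.3,"dx": -3,"dy": 0,"dz": 3,"wx": 0,"wy": 0,"wz": 0},
  {"claw": 0.3,"dx": -3,"dy": 0,"dz": 3,"wx": 0,"wy": 0,"wz": 0},
  {"claw": 0.3,"dx": -2,"dy": 0,"dz": 2,"wx": 0,"wy": 0,"wz": 0},
  {"claw": 0.3,"dx": 0,"dy": 0,"dz": 0,"wx": 0,"wy": 0,"wz": 0},
  {"claw": 0.3,"dx": 0,"dy": 0,"dz": 0,"wx": 0,"wy": 0,"wz": 0},
])

```text
time: 35.75
eef_pos: [0.3727, 0.3344, 0.225]
eef_rot: [0.166, 1.559, -0.161]
contact_force: [0.4, 1.1, 0.6]
grip_width: 0.648
```

```bash
python3 go.py; python3 wv.py w23 pocket_red pocket_blue pocket_green pocket_purple; python3 - <<'E'
from h import *; from cell import arm; import pickle
P,_=pickle.load(open("m0.pkl","rb")); res=pickle.load(open("poses.pkl","rb"))
for n in("scene","side"):
    p=arm.capture(n)
    for r in("reject_red","reject_blue"):
        q=proj(p,box(*res[r],.072,.032,.026)); a,b=q.min(0).astype(int)-4,q.max(0).astype(int)+5
        d=cv2.absdiff(p["color"][a[1]:b[1],a[0]:b[0]],P[n]["color"][a[1]:b[1],a[0]:b[0]]).max(2); print(n,r,d.mean().round(1),(d>60).sum())
    q=np.vstack([proj(p,box(*res[k],.1,.06,.03)) for k in res if "pocket" in k]);a,b=q.min(0).astype(int)-8,q.max(0).astype(int)+8
    cv2.imwrite(f"pics/{n}_end.png",cv2.resize(p["color"][a[1]:b[1],a[0]:b[0]],None,fx=4,fy=4)); cv2.imwrite(f"pics/{n}_full.png",p["color"])
E
```

```text
t 35.75 pos [0.3727 0.3344 0.225 ] toolx [ 0.006  0.002 -1.   ] jaw deg 78.0 q [ 0.05  0.36 -1.01  1.91  0.35  1.05  0.26] F [0.4 1.1 0.6] w 55.1
tilt fix wx,wy [-0.002  0.006  0.   ]
scene reject_red 1.3 0
scene reject_blue 1.4 0
side reject_red 99.5 632
side reject_blue 89.8 481
```

View pics/w23.png

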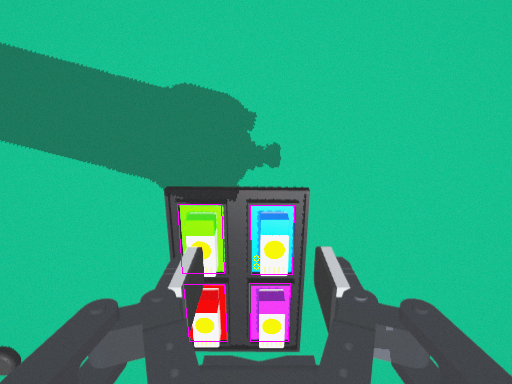

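View pics/side_end.png

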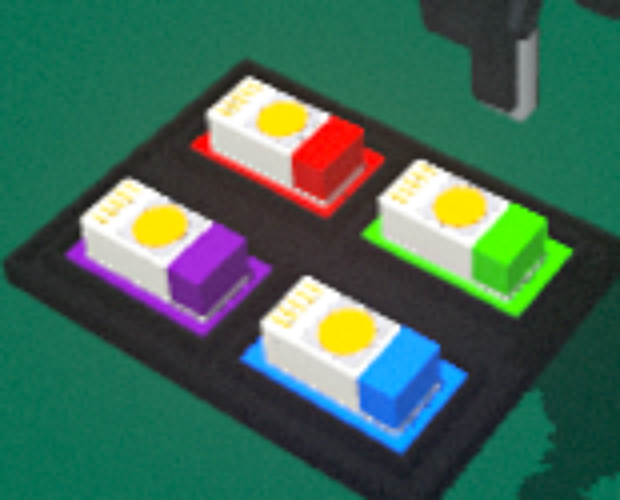

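View pics/scene_full.png

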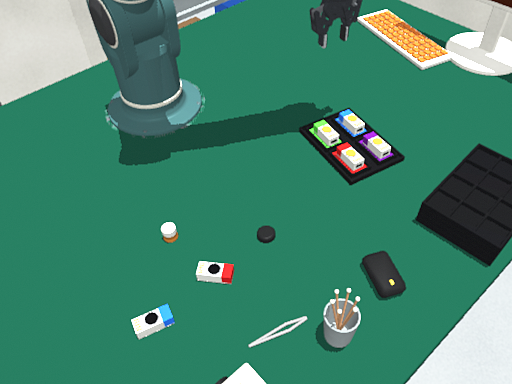

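The side view shows all four modules flat in their matching pockets with windows up. In the scene view the two rejects (215,272) and (152,321) are pixel-identical to the start. The side-view difference at the rejects should be the arm in the line of sight; I haven't opened that picture yet, so I'll look at it before handing in.

View pics/side_full.png

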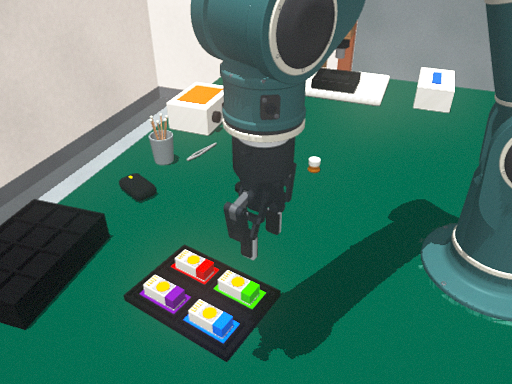

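```bash
python3 -c "
from cell import arm
print(arm.hand_in())"
```

```text
the job is handed in; nothing more can be done
None
```

I packed all four gold-window modules (green, purple, red, blue) into the pockets of matching colour and handed the job in at about 36 s. The interface reports no verdict.

- **Placement:** in the last wrist, side and scene pictures all four lie flat inside the pocket walls with the window up. The gripper is clear of everything at 22 cm height.
- **Rejects:** the scene camera shows no pixel change at either black-window module since the start. My side-camera check of them disagreed, but only because the arm was blocking that view at the end, so this rests on the scene camera alone.
- **Heights:** fitting from two views put the pocket floors at about 16 mm and the module undersides at about 3 mm, against 10 mm and 0 mm in the text. I set the release height from the text's floor height, ending with each underside at 10–11 mm.
- **Limits:** the wrist force I read between moves never exceeded about 3 N. Joint 3 came closest to its range, at -1.23 rad against -1.27, while reaching for the blue module.

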